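# Vibration reading on a bench vacuum pump

## Robot

A 6-joint arm with a two-finger parallel gripper is mounted at the origin on the work surface. World frame = base frame: x ahead of the robot, y to its left, z up, the work surface at z = 0. Lengths are in m, angles in rad, forces in N, time in s.
With the tool pointing down it reaches from about 0.425 to 0.95 m from the base axis. Payload 3.5 kg.
Tool frame: the origin (TCP) lies between the finger pads; the fingertips stand 14 mm ahead of it and the grasp point (between the pads) lies 5 mm behind it (ctrl.tip_extent is the distance from the TCP to the fingertips, in m); x points along the fingers, z is the direction in which the jaws open and shut, and the axes are right-handed (so a half turn about x gives the same grasp; the last joint's range is limited). The gripper opens to 85 mm and grips with 20 to 120 N. Pads are 22 mm wide; open, the fingers measure 114 mm over their backs; the gripper's body (76 mm by 85 mm) begins 54 mm behind the grasp point. The pads swing forward as they close: fully open they stand 13 mm farther back than shut.
Start: joints at [-0.15, 0.286, 1.577, -0, 1.279, -0.15], TCP at [0.675, 0, 0.245] pointing down, gripper open.
Joint ranges: [-2.77, 2.77], [-0.9, 2.22], [0.21, 2.48], [-1.53, 4.67], [0.24, 2.81], [-2.84, 2.84]. Speed limits (rad/s): [2.79, 2.79, 3.14, 3.14, 3.14, 3.14].

## Interface

Orientations are given as a unit quaternion [x, y, z, w].
In Python, from plant import ctrl gives the robot as it stands.
- The arm moves only by the tool move_arm, never from a script. Its argument "commands" is one flat list of numbers, 4 for each row, row after row: the shift along the tool's x, y, z in units of 25 mm (1.0 is 25 mm), then the turn about the tool's x in units of 5 degrees (1.0 is 5 degrees). A call has 1 to 20 rows; each row shifts and turns the commanded pose from where the row before left it, along the tool's axes as they then stand; what a row does not reach is not made up. A row lasts 1/8 s, in which the tool goes at most 62.5 mm and 10.7 degrees, less where a joint would pass 70% of its speed; a pose out of reach is approached as far as the arm can. A call is refused whole if a number of a shift passes 1 or a number of a turn 1, either way. A call with a gripper value outside its range is refused whole. "jaw" is the finger opening in mm, from 0 to 85.4, set as the call begins (left out, the last holds). The fingers move at their own pace and stop on an object; "force" is the grip in N (left out, the last holds). Time passes only in rows, so rows that do not move let the fingers close. It gives the time, the measured TCP pose, the force and the opening at its end, in the units of the state.
- ctrl.get_state(): the state, without advancing time (a new reading comes with each control period).
- ctrl.read_camera(name): name is "scene" or "side" or "wrist"; returns the picture (400x640x3 uint8, red, green, blue); there is no depth.
- ctrl.get_calibration(name): a dict with "camera_matrix" (3x3 intrinsics, pixels), "camera_from_world" (4x4, takes a point from world to camera coordinates); the wrist camera has in their place "mount" (4x4, takes a point from camera to tool coordinates, whose origin is the TCP and whose axes are the tool frame's). Camera axes: x right, y down, z forward; pixel columns grow to the right and rows downward; lengths in m; the calibration is good to about 2 mm. A picture is of the moment at which its call begins: read the wrist's pose just before it. get_calibration takes no time and is no camera call.
- ctrl.sign_off(): hands the job in, once; it reports no verdict.
The state is a dict: "time": time; "qpos": joint angles; "dq": joint speeds; "joint_efforts": joint torques, N m; "eef_pos": TCP position; "tcp_rot": TCP orientation; "contact_force": force on the tool from outside, world axes, zero at the start; "wrist_torque": the same for the moment, N m; "opening": opening from 0.0 (shut) to 1.0 (fully open).
Only numpy, scipy, OpenCV 4.12 (cv2) and the standard library are available. Lean on these libraries where they do the work, as an engineer would, in place of code of your own. Each camera call takes 0.05 s, during which the arm holds its last target.

## Task

Take a vibration reading on the bench vacuum pump: pull the dust cap off the measuring stud at the pump-head end and put it in the steel dish, leaving the cap at the fan end on. Then take the vibration pen out of its cradle and hold its spring tip on the middle of the bared stud face, the pen square to that slanted face, pressed lightly so that the tip is pushed about half-way in. Finish while still holding the pen there, pressing steadily, and leave everything else on the bench standing where it is.

Things in the scene. Friction and masses are not known exactly. Their poses are not given: they have to be found in the camera images.
- pump: Fixed vacuum pump, base 135 x 290 mm, 131 mm high at the motor. Origin under its middle on the bench. Shaft along its y, 80 mm up: grey-blue finned motor (radius 51) in the middle, aluminium pump head with bolted end cover and brass barbs at -y, black fan cowl at +y. Two bearing housings (radius 50) each carry a capped steel stud leaning 20 degrees from vertical to the pump's -x (robot) side.
- pad: Steel measuring stud at the pump-head end, 22 mm diameter, 32 mm out of the housing (4 mm collar, 30 mm wide, at its foot). Origin: middle of its flat end face (dark punch dot), at pump x -28, y -70, z 157 mm. z axis out of the face, square to it (leans 20 degrees to the pump's -x); y axis along the shaft. Covered by the cap at the start.
- cap_center (a point): Black plastic dust cap on the stud at the pump-head end, 33 mm outer diameter, 24 mm high, 20 g. This point: its centre, half-way up, at the start on the stud's face. z: its axis, out of the stud. Cavity 27 mm wide, 12 mm deep (2.5 mm play), held only by its weight: comes off by a 12 mm pull along the stud. Its rim is 20 mm above the housing.
- cap: The same cap; origin at the centre of its open rim, 12 mm below its centre, same axes.
- fan_cap_center (a point): The same kind of cap on the stud at the fan end, 138 mm along the shaft from the first; its centre. It stays on.
- dish: Open rectangular steel dish, 130 (x) x 105 (y) x 22 mm high, walls and floor 3 mm, 400 g, loose on the bench, left or right of the pump. Origin: under its middle, z up.
- cradle: Fixed grey plastic cradle of the pen, 76 (x) x 70 (y) x 68 mm high, on the other side of the pump from the dish. Origin: under its middle, z up. The pen stands upright in its pocket, tip down: the lowest 28 mm of the pen's light grey body in the pocket (1.5 mm play), the tip free in a hole below.
- pen_grip (a point): Vibration pen, 100 g: light grey body, section 26 (x) x 20 (y) mm, 115 mm long, then a nose cone 18 mm long and a steel spring tip. This point: on its axis, 45 mm below its top end, 70 mm above the foot of the grey body; grip here across y (a 3 mm clip stands on the +x face). z: along the pen, from tip to top end. Lift 65 mm to clear the cradle.
- pen: The same pen; origin on its axis at the foot of the grey body, 70 mm below the grip point, same axes.
- pen_point (a point): The very end of the pen's round steel tip (4 mm radius), on the pen's axis, 104 mm below the grip point with the tip fully out; it moves towards the grip point as the tip is pushed in.
- tip (a joint): How far the pen's spring tip is pushed in: 0 fully out, 0.010 m fully in (its stop). The spring starts at 1 N and gains 0.4 N per mm: 3 N half-way in, 5 N at the stop.
- beaker: Empty glass beaker, 68 mm wide, 90 mm high. Bystander; origin on the bench under it.
- wash_bottle: Pale plastic wash bottle, 64 mm wide, 150 mm high. Bystander; origin on the bench under it.
- carton: Upright cardboard carton, 55 x 75 x 95 mm. Bystander; origin on the bench under it.
- sample_jar: Sample jar with white lid, 56 mm wide, 75 mm high. Bystander; origin on the bench under it.
- screwdriver: Wood-handled screwdriver lying on the bench, 170 mm long. Bystander.
- buffer_bottle: White bottle with black cap, 52 mm wide, 105 mm high. Bystander; origin on the bench under it.
- filter_cup: White open filter cup, 60 mm wide, 55 mm high. Bystander; origin on the bench under it.

How it is judged:
By the outcome, as a careful person would: the job done as asked, in the order asked, and still so for the second after the job is handed in, while the arm keeps its last pose, push and grip.
It also fails if it takes over 61 s, if anything falls off the work surface, if the arm or the gripper's body presses on something with over 40 N, if the wrist force passes 120 N, or if a joint passes its speed limit or range.

## Working session

There is one attempt and no reset: what is moved stays moved. The work goes in short steps, Python scripts to look and compute and a tool call to move; the robot and the scene stay as the last step left them, time stands still between calls to the robot, and variables do not carry over. Pictures are saved under pics/ and viewed, and the job is handed in when it is done.

Besides the shell and the picture viewer there is one more tool, called after "Request:" by a JSON object that holds its "fn" and its "kwargs", one argument or row to a line. move_arm: Moves the arm, as the interface text tells. Its arguments: {"type":"object","properties":{"commands":{"type":"array"},"jaw":{"type":"number"},"force":{"type":"number"}},"required":["commands"]}

```bash
ls; mkdir -p pics
python3 - <<'E'
from plant import ctrl
import cv2,numpy as np
np.set_printoptions(precision=4,suppress=True)
for n in ["scene","side","wrist"]:
    im=ctrl.read_camera(n); cv2.imwrite(f"pics/{n}0.png",im[:,:,::-1]); print(n,ctrl.get_calibration(n))
s=ctrl.get_state();print(s, ctrl.tip_extent)
E
```

```text
pics
scene {'camera_matrix': array([[411.2075,   0.    , 317.5883],
       [  0.    , 411.2075, 203.2418],
       [  0.    ,   0.    ,   1.    ]]), 'camera_from_world': array([[ 0.7907,  0.612 ,  0.0158, -0.4157],
       [ 0.3569, -0.4398, -0.8241, -0.1004],
       [-0.4974,  0.6573, -0.5662,  1.5604],
       [ 0.    ,  0.    ,  0.    ,  1.    ]])}
side {'camera_matrix': array([[373.2404,   0.    , 321.1564],
       [  0.    , 373.2404, 196.3196],
       [  0.    ,   0.    ,   1.    ]]), 'camera_from_world': array([[ 0.9963, -0.0852,  0.0055, -0.5572],
       [-0.0432, -0.5583, -0.8285,  0.1185],
       [ 0.0737,  0.8252, -0.5599,  1.261 ],
       [ 0.    ,  0.    ,  0.    ,  1.    ]])}
wrist {'camera_matrix': array([[300.2921,   0.    , 322.6627],
       [  0.    , 300.2921, 201.9775],
       [  0.    ,   0.    ,   1.    ]]), 'mount': array([[-0.0001, -0.2762,  0.9611, -0.1293],
       [-0.0002, -0.9611, -0.2762,  0.0695],
       [ 1.    , -0.0002,  0.    , -0.0003],
       [ 0.    ,  0.    ,  0.    ,  1.    ]])}
{'time': 0.15, 'qpos': array([-0.15  ,  0.287 ,  1.5779, -0.    ,  1.2786, -0.15  ]), 'dq': array([ 0.0005, -0.0026, -0.0051, -0.0016,  0.0015, -0.0009]), 'joint_efforts': array([  0.0008, -40.6603, -29.314 ,  -0.0001,   0.004 ,  -0.    ]), 'eef_pos': array([0.6745, 0.0001, 0.2442]), 'tcp_rot': array([0.0001, 0.7078, 0.0001, 0.7064]), 'contact_force': array([-1.0479,  0.1502,  0.165 ]), 'wrist_torque': array([-0.0013,  0.0179, -0.0207]), 'opening': 1.001020507713097} 0.014
```

View pics/scene0.png

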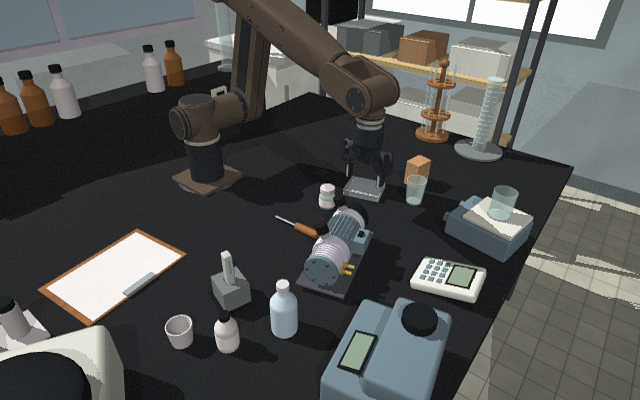

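View pics/side0.png

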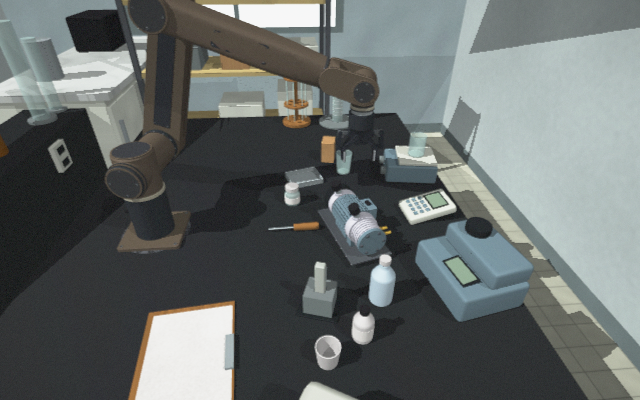

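View pics/wrist0.png

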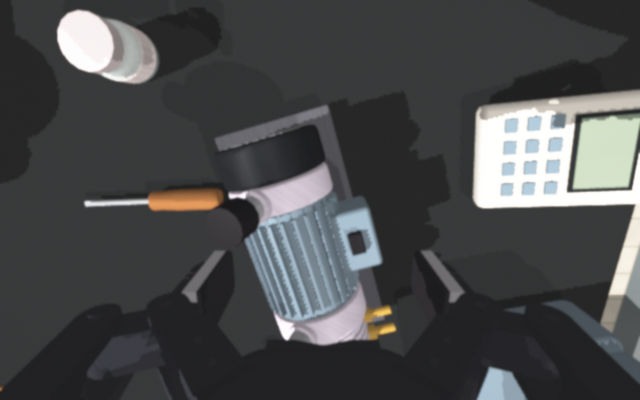

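The scene view has the pump around (335,250), the cradle with pen at (230,285) and the dish at (365,188), partly behind the gripper. In the side view the pump is at (355,222), the dish at (304,177) and the cradle at (320,295). The wrist view shows the pump slightly yawed, with the fan cap at about (235,224).

```bash
cat > h.py <<'E'
import numpy as np, cv2, json
from scipy.spatial.transform import Rotation as R
from plant import ctrl
np.set_printoptions(precision=4,suppress=True)
def cam(n,state=None):
    c=ctrl.get_calibration(n); K=c["camera_matrix"]
    if n!="wrist": return K,c["camera_from_world"]
    s=state or ctrl.get_state(); T=np.eye(4);T[:3,:3]=R.from_quat(s["tcp_rot"]).as_matrix();T[:3,3]=s["eef_pos"]
    return K,np.linalg.inv(T@c["mount"])
def proj(KT,p):
    K,T=KT;p=np.atleast_2d(p);q=(T[:3,:3]@p.T+T[:3,3:]);u=K@q;return (u[:2]/u[2]).T
def ray(KT,uv):
    K,T=KT;o=-T[:3,:3].T@T[:3,3];d=T[:3,:3].T@np.linalg.inv(K)@np.array([uv[0],uv[1],1.]);return o,d/np.linalg.norm(d)
def onz(KT,uv,z):
    o,d=ray(KT,uv);return o+d*(z-o[2])/d[2]
def tri(L):
    A=np.zeros((3,3));b=np.zeros(3);
    for KT,uv in L:
        o,d=ray(KT,uv);P=np.eye(3)-np.outer(d,d);A+=P;b+=P@o
    x=np.linalg.solve(A,b);return x,[np.linalg.norm(np.cross(x-ray(KT,uv)[0],ray(KT,uv)[1])) for KT,uv in L]
def crop(src,dst,x0,y0,w,h,s):
    im=cv2.imread(src)[y0:y0+h,x0:x0+w];im=cv2.resize(im,None,fx=s,fy=s,interpolation=cv2.INTER_CUBIC)
    im=np.clip(im.astype(float)*1.0,0,255);im=(255*(im/255)**0.6).astype(np.uint8);cv2.imwrite(dst,im)
E
python3 - <<'E'
from h import *
crop("pics/scene0.png","pics/scene0c.png",190,160,200,150,4)
crop("pics/side0.png","pics/side0c.png",260,130,160,150,4)
crop("pics/side0.png","pics/side0d.png",270,240,160,140,4)
E
```

```text
(no output)
```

View pics/scene0c.png

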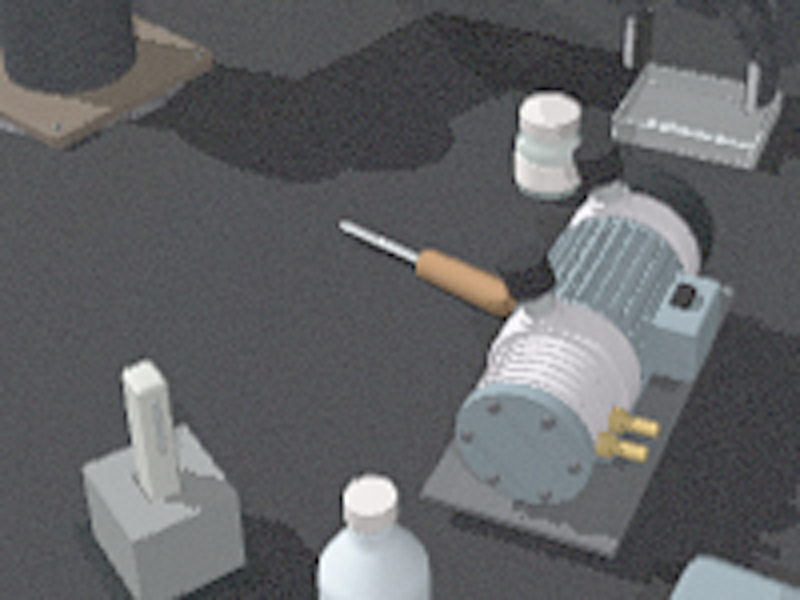

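View pics/side0c.png

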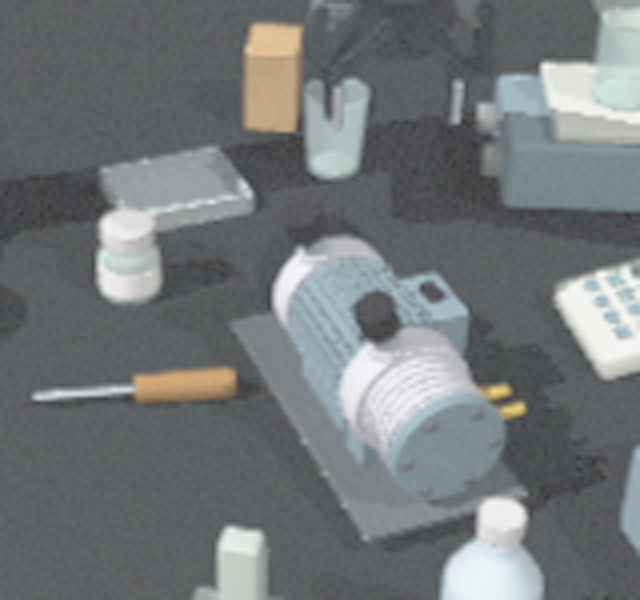

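View pics/side0d.png

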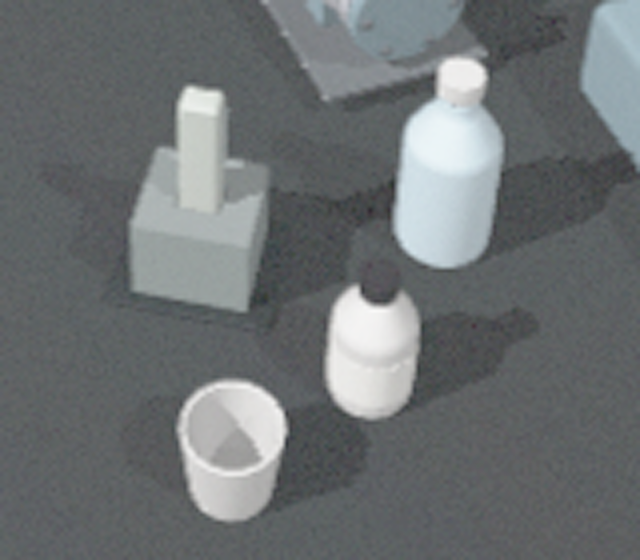

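The side crop shows the pump-head cap at about (354,208), and the scene crop shows it at about (321,229). The base plate corners are clear in both views. Next step is a rough triangulation.

Run:
```python
from h import *
S=cam("scene");D=cam("side");W=cam("wrist")
sc=lambda x,y:(190+x/4,160+y/4); sd=lambda x,y:(260+x/4,130+y/4); se=lambda x,y:(270+x/4,240+y/4)
print("FL",tri([(S,sc(425,492)),(D,sd(367,538))]))
print("FR",tri([(S,sc(612,552)),(D,sd(525,492))]))
print("BL side z8",onz(D,sd(235,322),.008),"BR scene",onz(S,sc(730,290),.008))
print("wrist BL",onz(W,(218,145),.008),"BR",onz(W,(328,107),.008))
print("cap",tri([(S,sc(525,277)),(D,sd(378,314))]))
print("fancap",tri([(S,sc(600,168)),(W,(235,224))]))
# dish top corners z=.022
print("dish side",[onz(D,sd(*p),.022) for p in [(100,168),(217,148),(254,200),(145,222)]])
# pen top
print("pentop",tri([(S,sc(147,368)),(D,se(202,95))]))
print("cradle top side",[onz(D,se(*p),.068) for p in [(162,148),(270,166),(253,245),(131,228)]])
print("cradle top scene",[onz(S,sc(*p),.068) for p in [(85,468),(185,428),(240,500),(135,545)]])
```

```text
FL (array([ 0.6311, -0.2283,  0.0186]), [np.float64(0.000739148605590541), np.float64(0.0007391486055904864)])
FR (array([ 0.7587, -0.1953,  0.0226]), [np.float64(0.0024819399271618467), np.float64(0.0024819399271618857)])
BL side z8 [0.5561 0.0653 0.008 ] BR scene [0.6704 0.093  0.008 ]
wrist BL [0.548  0.0359 0.008 ] BR [0.6799 0.0794 0.008 ]
cap (array([ 0.646 , -0.1427,  0.1575]), [np.float64(0.0038200000194030274), np.float64(0.003820000019402952)])
fancap (array([ 0.6082, -0.0105,  0.153 ]), [np.float64(0.0026531491137294166), np.float64(0.002653149113729374)])
dish side [array([0.4364, 0.3267, 0.022 ]), array([0.5604, 0.3594, 0.022 ]), array([0.5901, 0.2513, 0.022 ]), array([0.4798, 0.2184, 0.022 ])]
pentop (array([ 0.5263, -0.3569,  0.156 ]), [np.float64(0.00010418126826705737), np.float64(0.00010418126826716651)])
cradle top side [array([ 0.5033, -0.3149,  0.068 ]), array([ 0.5735, -0.3367,  0.068 ]), array([ 0.5549, -0.4013,  0.068 ]), array([ 0.4796, -0.3816,  0.068 ])]
cradle top scene [array([ 0.484 , -0.3828,  0.068 ]), array([ 0.506, -0.319,  0.068]), array([ 0.5793, -0.3419,  0.068 ]), array([ 0.5569, -0.4066,  0.068 ])]
```

Request:
{"fn": "move_arm", "kwargs": {
  "commands": [-0.1,0,0,-1,-0.1,0,0,-1,-0.1,0,0,-1,-0.1,0,0,-1,-0.1,0,0,-1,-0.1,0,0,-1,-0.1,0,0,-1,-0.1,0,0,-1,-0.1,0,0,-1,-0.1,0,0,-1,-0.1,0,0,-1,-0.1,0,0,-1,-0.1,0,0,-1,-0.1,0,0,-1,-0.1,0,0,-1,-0.1,0,0,-1,-0.1,0,0,-1,-0.1,0,0,-1,-0.1,0,0,-1,-0.1,0,0,-1]
}}

```text
time: 2.65
eef_pos: [0.6747, 0.0001, 0.2948]
tcp_rot: [-0.542, 0.454, 0.543, 0.454]
contact_force: [1.2, 0.3, -0.9]
opening: 1.004
```

```bash
cat > look.py <<'E'
import sys; from h import *
tag=sys.argv[1]
s=ctrl.get_state()
print(s["time"],s["eef_pos"],s["tcp_rot"],"op",s["opening"]*85.4,"F",s["contact_force"],"q",s["qpos"])
print(R.from_quat(s["tcp_rot"]).as_matrix())
for n in sys.argv[2:]:
    K,T=cam(n,s); im=ctrl.read_camera(n); cv2.imwrite(f"pics/{n}{tag}.png",im[:,:,::-1]); np.savez(f"pics/{n}{tag}.npz",K=K,T=T)
E
sed -i '$a def load(n): z=np.load(f"pics/{n}.npz");return z["K"],z["T"]' h.py
python3 look.py 1 wrist scene
```

```text
2.65 [0.6747 0.0001 0.2948] [-0.542   0.4539  0.5426  0.4536] op 85.73220816049664 F [ 1.1533  0.3169 -0.9437] q [-0.15    0.2548  1.525   0.      1.3629 -1.8982]
[[-0.001  -0.9843 -0.1765]
 [ 0.0002 -0.1765  0.9843]
 [-1.      0.001   0.0004]]
```

View pics/wrist1.png

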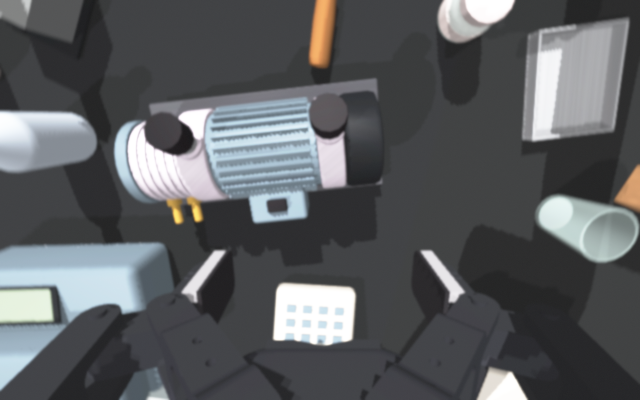

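The wrist view has the head cap at about (169,131), the fan cap at (329,114), and the dish at the right (530–625, 20–140).

Run:
```python
from h import *
W=load("wrist1");S=cam("scene")
a=onz(W,(169,131),.157);b=onz(W,(329,114),.157);print(a,b,b-a,np.linalg.norm(b-a),np.degrees(np.arctan2(-(b-a)[0],(b-a)[1])))
print("base edges BL/FL", onz(W,(150,105),.02),onz(W,(376,80),.02), onz(W,(383,183),.02))
print("dish",[onz(W,p,.022) for p in [(528,35),(630,18),(615,130),(524,140)]])
crop("pics/wrist1.png","pics/wrist1c.png",100,70,300,160,2.6)
crop("pics/wrist1.png","pics/wrist1d.png",500,0,140,160,4)
```

```text
[ 0.6413 -0.1418  0.157 ] [ 0.603  -0.0078  0.157 ] [-0.0384  0.134   0.    ] 0.1393679661878096 15.978509540813086
base edges BL/FL [ 0.6311 -0.2332  0.02  ] [0.5509 0.0453 0.02  ] [0.6779 0.0843 0.02  ]
dish [array([0.4698, 0.2134, 0.022 ]), array([0.4313, 0.3258, 0.022 ]), array([0.5555, 0.365 , 0.022 ]), array([0.5886, 0.2529, 0.022 ])]
```

View pics/wrist1c.png

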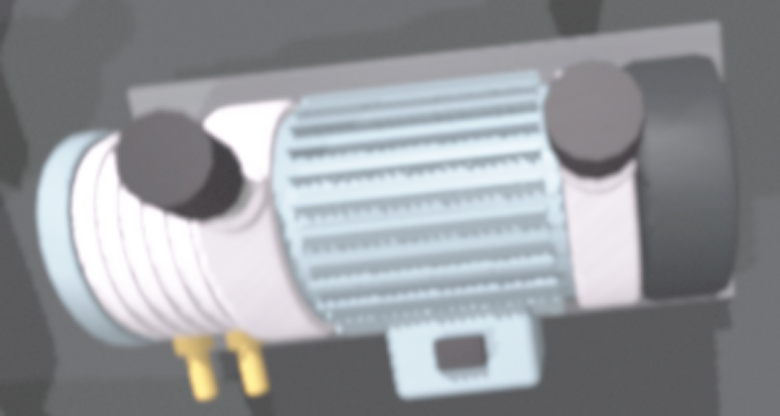

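View pics/wrist1d.png

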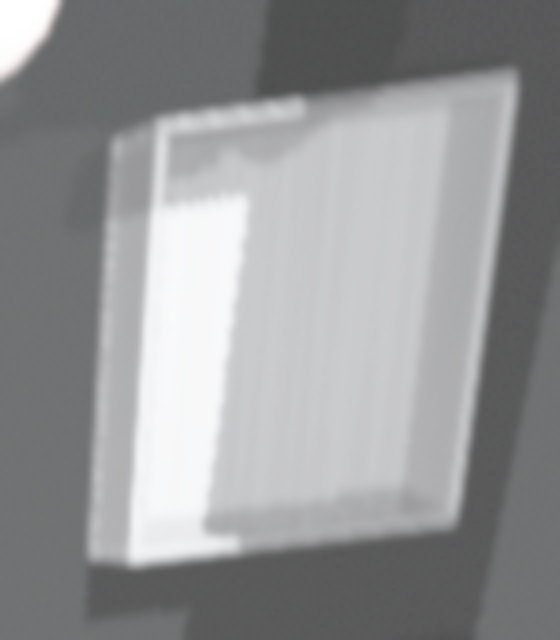

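Run:
```python
from h import *
W=load("wrist1");D=cam("side")
px=np.array([np.cos(np.radians(16)),np.sin(np.radians(16)),0]);n=-np.sin(np.radians(20))*px+np.array([0,0,np.cos(np.radians(20))])
for uv in [(163.8,131.5),(328.8,110.4)]:
    t=onz(W,uv,.157+.012*np.cos(np.radians(20)));print("capctr",t-.012*n)
print("dish",[onz(W,(500+x/4,y/4),.022) for x,y in [(155,120),(515,75),(455,525),(132,563)]])
```

```text
capctr [ 0.645  -0.1394  0.157 ]
capctr [ 0.6043 -0.0075  0.157 ]
dish [array([0.4624, 0.2241, 0.022 ]), array([0.4323, 0.3247, 0.022 ]), array([0.5573, 0.3641, 0.022 ]), array([0.5874, 0.2649, 0.022 ])]
```

Request:
{"fn": "move_arm", "kwargs": {
  "commands": [0,0,0,-0.63,0,0,0,-0.63,0,0.47,-0.85,0,0,0.47,-0.85,0,0,0.47,-0.85,0,0,0.47,-0.85,0,0,0.47,-0.85,0,0,0.47,-0.85,0,0,0,0,0,0,0,0,0],
  "jaw": 70
}}

```text
time: 4.0
eef_pos: [0.6431, -0.142, 0.2953]
tcp_rot: [-0.566, 0.424, 0.566, 0.424]
contact_force: [-0.5, -0.3, -0.1]
opening: 0.822
```

```bash
python3 look.py 2 wrist side scene; python3 -c "
from h import *
crop('pics/wrist2.png','pics/wrist2c.png',170,80,320,220,2.5)"
```

```text
4.0 [ 0.6431 -0.142   0.2953] [-0.5657  0.4239  0.5659  0.4243] op 70.16570947200373 F [-0.4511 -0.2943 -0.1203] q [-0.3713  0.2183  1.5674  0.0005  1.3561 -2.2266]
[[ 0.0001 -0.9598 -0.2806]
 [ 0.0005 -0.2806  0.9598]
 [-1.     -0.0002  0.0005]]
```

View pics/wrist2c.png

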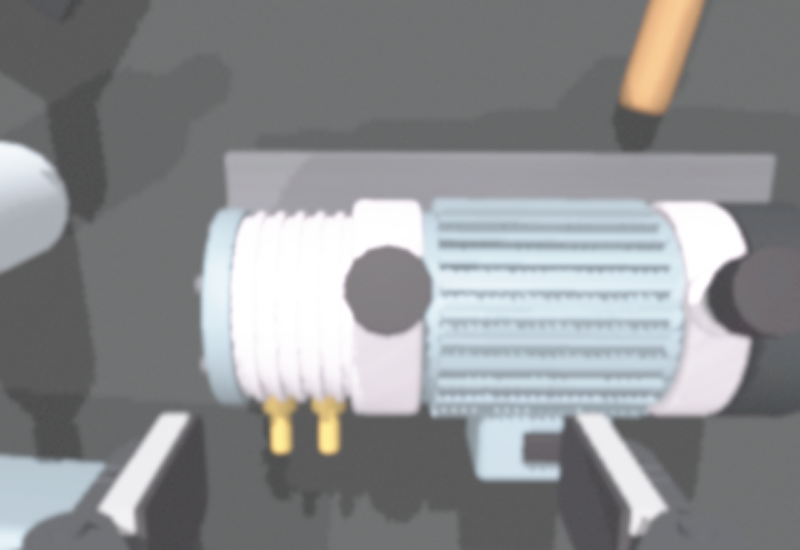

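View pics/scene2.png

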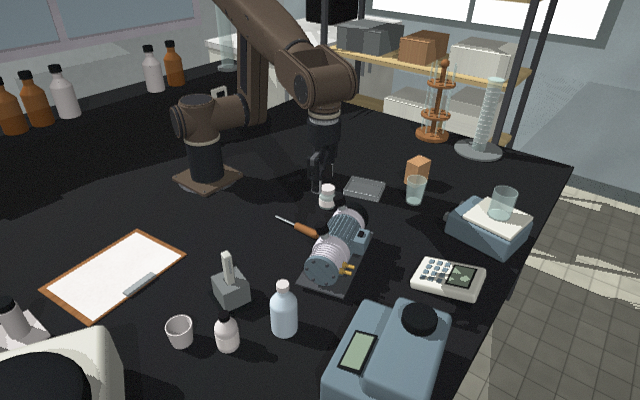

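Wrist crop: the head cap disc is centred at about (325.2,196), and the pump edges run parallel to the image rows, so the yaw is aligned.

```bash
cat >> h.py <<'E'
yaw=np.radians(16.3)
px=np.array([np.cos(yaw),np.sin(yaw),0]);py=np.array([-np.sin(yaw),np.cos(yaw),0]);t20=np.radians(20)
n=-np.sin(t20)*px+np.array([0,0,np.cos(t20)])
def toolunits(s,d): return R.from_quat(s["tcp_rot"]).as_matrix().T@d/.025
E
python3 - <<'E'
from h import *
W=load("wrist2")
t=onz(W,(325.2,196),.157+.012*np.cos(t20));c=t-.012*n;print("capctr",c)
im=cv2.imread("pics/wrist2.png")
g=im.max(2)[140:260,280:370]; m=(g<110).astype(np.uint8)
nl,lab,st,ce=cv2.connectedComponentsWithStats(m)
for i in range(1,nl):
    if st[i,4]>200: print(st[i],ce[i]+[280,140])
s=ctrl.get_state()
# base corners
for uv in [(170+225/2.5,80+152/2.5),(170+775/2.5,80+155/2.5)]:
    p=onz(W,uv,.02);print(p)
    
S=cam("scene");D=cam("side")
for n_,C in(("scene",S),("side",D)): print(n_,proj(C,[c,c+.138*py]))
print(toolunits(s,c-s["eef_pos"]))
crop('pics/side2.png','pics/side2c.png',290,160,130,110,6)
crop('pics/scene2.png','pics/scene2c.png',280,180,130,110,6)
E
```

```text
capctr [ 0.6443 -0.1397  0.157 ]
[ 29  39  33  35 904] [324.9535 195.854 ]
[ 25  99  54  21 783] [330.9847 251.8812]
[ 0.6294 -0.233   0.02  ]
[0.5491 0.0473 0.02  ]
scene [[321.7369 227.1518]
 [339.1531 199.5398]]
side [[354.0722 209.3407]
 [335.816  185.9339]]
[ 5.5322 -0.0551  0.0461]
```

View pics/side2c.png

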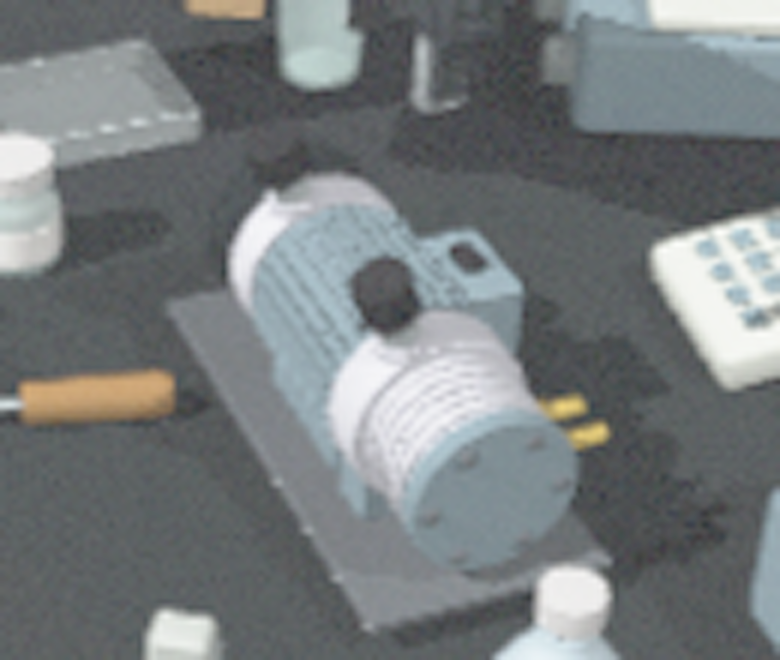

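View pics/scene2c.png

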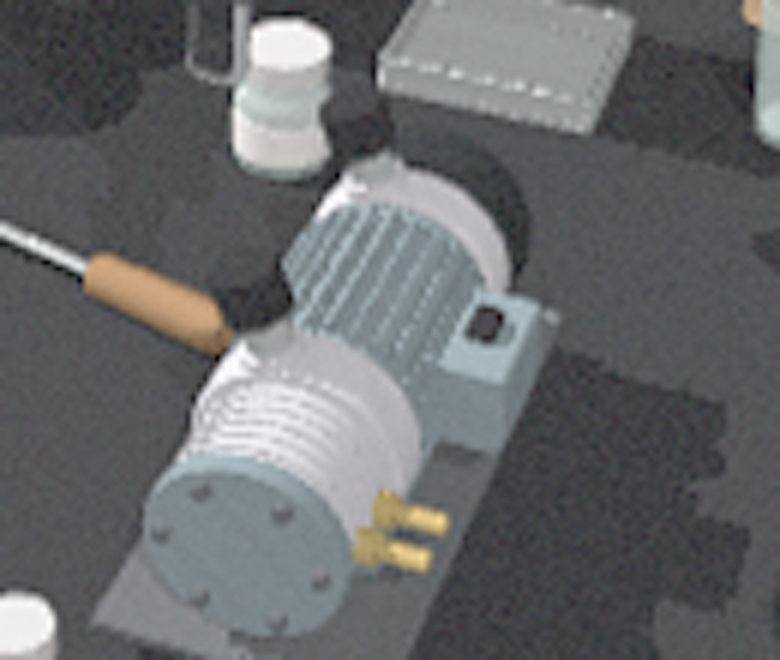

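Request:
{"fn": "move_arm", "kwargs": {
  "commands": [0.8,-0.05,0.05,0,0.8,0,0,0,0.8,0,0,0,0.8,0,0,0,0.8,0,0,0,0.7,0,0,0,0.6,0,0,0,0.5,0,0,0,0,0,0,0,0,0,0,0],
  "jaw": 60
}}

```text
time: 5.4
eef_pos: [0.6444, -0.1408, 0.1511]
tcp_rot: [0.566, -0.424, -0.565, -0.424]
contact_force: [0.5, 0.4, 1.0]
opening: 0.701
```

```bash
python3 look.py 3 wrist side; python3 -c "
from h import *
crop('pics/wrist3.png','pics/wrist3c.png',170,100,320,220,2.5)
crop('pics/side3.png','pics/side3c.png',290,130,130,110,6)"
```

```text
5.4 [ 0.6444 -0.1408  0.1511] [ 0.5663 -0.4239 -0.5654 -0.4242] op 59.87756135309167 F [0.5067 0.3841 0.9553] q [-0.3686  0.3388  1.6902  0.      1.1112 -2.2239]
[[ 0.0013 -0.9598 -0.2807]
 [-0.0005 -0.2807  0.9598]
 [-1.     -0.0011 -0.0008]]
```

View pics/wrist3c.png

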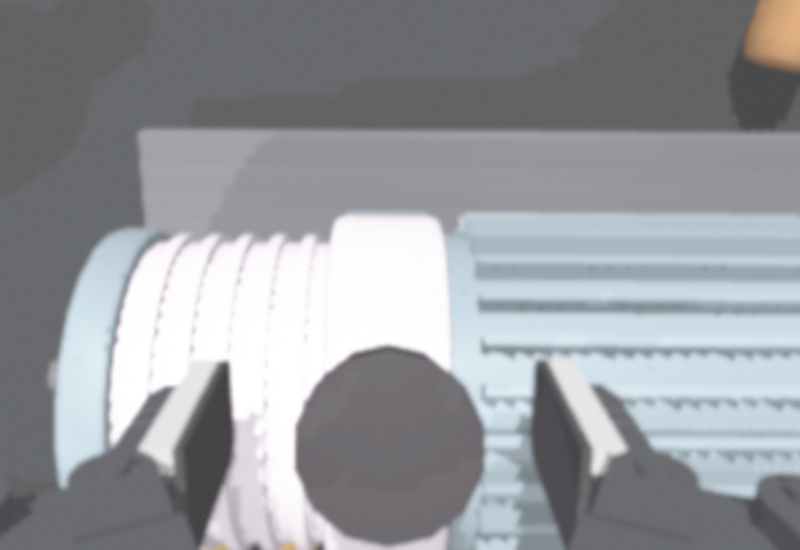

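View pics/side3c.png

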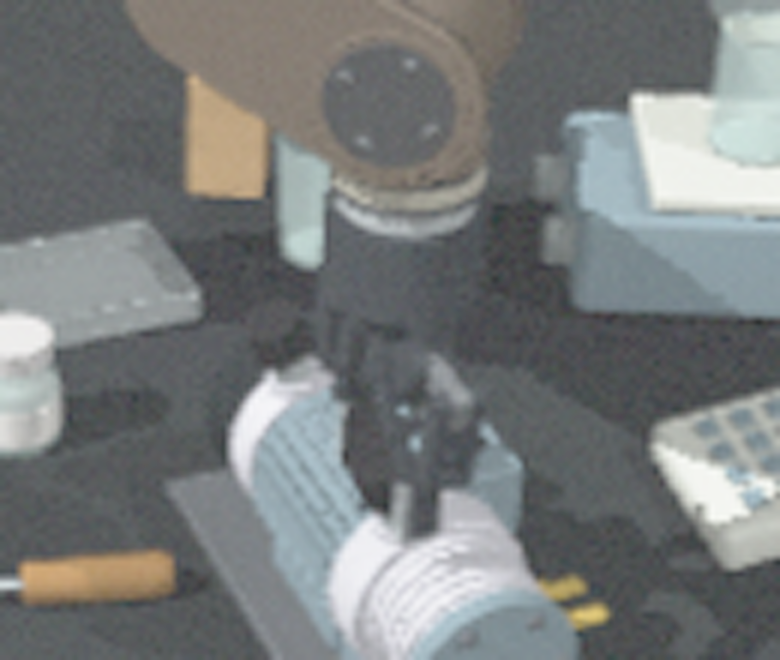

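Run:
```python
from h import *
W=load("wrist3")
t=onz(W,(326,278.8),.157+.012*np.cos(t20));c=t-.012*n;print("capctr",c)
s=ctrl.get_state();print(toolunits(s,c-s["eef_pos"]))
# finger tip inner pads far edge, at crop (230,362),(537,362)
print(np.linalg.inv(W[1]) is not None, cam("wrist",s)[1]@np.r_[s["eef_pos"],1])
```

```text
capctr [ 0.6436 -0.1398  0.157 ]
[-0.2213  0.0269  0.0474]
True [0.0003 0.0319 0.1436 1.    ]
```

Request:
{"fn": "move_arm", "kwargs": {
  "commands": [0,0.02,0.05,0,0,0,0,0,0,0,0,0,0,0,0,0,0,0,0,0,0,0,0,0,0,0,0,0,0,0,0,0],
  "jaw": 20,
  "force": 30
}}

```text
time: 6.5
eef_pos: [0.6433, -0.1395, 0.151]
tcp_rot: [0.566, -0.424, -0.566, -0.424]
contact_force: [-1.7, 0.8, 4.9]
opening: 0.371
```

Request:
{"fn": "move_arm", "kwargs": {
  "commands": [-0.15,0.055,0,0,-0.3,0.11,0,0,-0.3,0.11,0,0,-0.3,0.11,0,0,-0.5,0.18,0,0,-0.8,0.1,0,0,-0.8,0,0,0,0,0,0,0]
}}

```text
time: 7.5
eef_pos: [0.6286, -0.1448, 0.2329]
tcp_rot: [0.568, -0.423, -0.564, -0.425]
contact_force: [0.2, 0.5, 0.9]
opening: 0.371
```

```bash
python3 look.py 4 wrist; python3 -c "
from h import *
crop('pics/wrist4.png','pics/wrist4c.png',170,100,320,220,2.5)"
```

```text
7.5 [ 0.6286 -0.1448  0.2329] [ 0.568  -0.4235 -0.5637 -0.4247] op 31.70473742821856 F [0.1531 0.5308 0.8781] q [-0.3834  0.2282  1.6701  0.0001  1.2371 -2.2387]
[[ 0.0059 -0.9598 -0.2807]
 [-0.0023 -0.2807  0.9598]
 [-1.     -0.005  -0.0038]]
```

View pics/wrist4c.png

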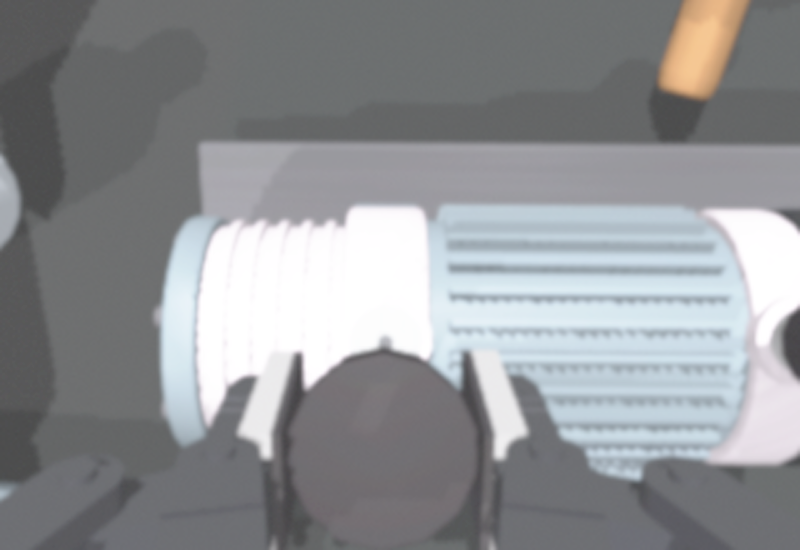

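The cap is held, and the bared stud shows its punch dot at about (324,237). Next I carry the cap to the dish.

Request:
{"fn": "move_arm", "kwargs": {
  "commands": [-0.2,0,0.5,0,-0.1,0,0.9,0,0,-0.02,0.95,0,0,-0.02,0.95,0,0,-0.02,0.95,0,0,-0.02,0.95,0,0,-0.02,0.95,0,0,-0.02,0.95,0,0,-0.02,0.95,0,0,-0.02,0.95,0,0,-0.02,0.95,0,0,-0.02,0.95,0,0,-0.02,0.95,0,0,-0.02,0.95,0,0,-0.02,0.95,0,0,-0.02,0.95,0,0,-0.02,0.95,0,0,-0.02,0.95,0,0,-0.02,0.9,0,0,-0.02,0.7,0]
}}

```text
time: 10.05
eef_pos: [0.5073, 0.2965, 0.2366]
tcp_rot: [0.566, -0.424, -0.566, -0.424]
contact_force: [-0.8, 0.0, 0.2]
opening: 0.377
```

```bash
python3 look.py 5 wrist side
python3 - <<'E'
from h import *
W=load("wrist4"); print("pad",onz(W,(324,237.2),.157))
crop('pics/side5.png','pics/side5c.png',250,100,130,110,6)
E
```

```text
10.05 [0.5073 0.2965 0.2366] [ 0.566  -0.4239 -0.566  -0.4239] op 32.219163657014875 F [-0.8343  0.0236  0.2066] q [ 0.3562  0.1029  1.8055 -0.      1.2332 -1.4997]
[[ 0.0001 -0.9596 -0.2813]
 [ 0.     -0.2813  0.9596]
 [-1.     -0.0001 -0.    ]]
pad [ 0.6437 -0.14    0.157 ]
```

View pics/wrist5.png

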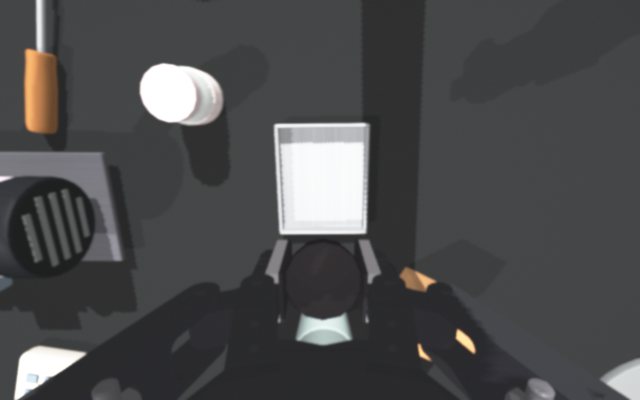

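View pics/side5c.png

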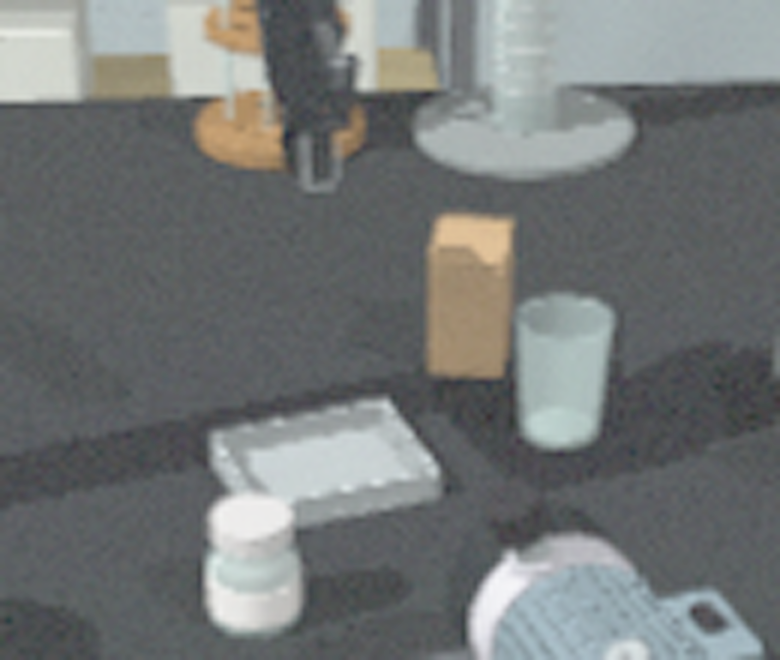

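Run:
```python
from h import *
W=load("wrist5");D=cam("side")
P=[onz(W,p,.022) for p in [(275,124),(369,124),(366,234),(278,234)]];print(P,np.mean(P,0))
s=ctrl.get_state();print("dish ctr tool",toolunits(s,np.mean(P,0)-s["eef_pos"]))
sd=lambda x,y:(250+x/6,100+y/6)
bk=onz(D,sd(561,435),0.0);ca=onz(D,sd(467,375),0.0);print("beaker front-bottom",bk,"carton",ca)
bt=onz(D,sd(565,315),.09);print("beaker top ctr",bt, "carton top",[onz(D,sd(*p),.095) for p in [(430,250),(505,265),(515,220),(440,215)]])
```

```text
[array([0.4631, 0.2278, 0.022 ]), array([0.4338, 0.3279, 0.022 ]), array([0.5588, 0.3664, 0.022 ]), array([0.5892, 0.2627, 0.022 ])] [0.5112 0.2962 0.022 ]
dish ctr tool [ 8.583  -0.1446 -0.0633]
beaker front-bottom [0.6842 0.3413 0.    ] carton [0.6263 0.434  0.    ]
beaker top ctr [0.6849 0.3519 0.09  ] carton top [array([0.5995, 0.4507, 0.095 ]), array([0.651 , 0.4223, 0.095 ]), array([0.667 , 0.4968, 0.095 ]), array([0.6121, 0.5096, 0.095 ])]
```

Request:
{"fn": "move_arm", "kwargs": {
  "commands": [0.6,-0.07,-0.03,0,0.9,-0.07,-0.03,0,0.95,0,0,0,0.95,0,0,0,0.95,0,0,0,0.95,0,0,0,0.95,0,0,0,0.9,0,0,0,0.7,0,0,0,0.4,0,0,0,0.25,0,0,0,0,0,0,0,0,0,0,0]
}}

```text
time: 11.78
eef_pos: [0.5125, 0.2949, 0.0249]
tcp_rot: [0.566, -0.424, -0.566, -0.425]
contact_force: [0.8, 0.3, -0.5]
opening: 0.371
```

Request:
{"fn": "move_arm", "kwargs": {
  "commands": [0,0,0,0,0,0,0,0,0,0,0,0,0,0,0,0],
  "jaw": 48
}}

```text
time: 12.28
eef_pos: [0.5119, 0.2946, 0.0241]
tcp_rot: [0.566, -0.424, -0.566, -0.424]
contact_force: [0.1, 0.1, -0.2]
opening: 0.56
```

```bash
python3 look.py 6 wrist
```

```text
12.275 [0.5119 0.2946 0.0241] [ 0.5659 -0.424  -0.5658 -0.4241] op 47.83503935666438 F [ 0.0597  0.0955 -0.1711] q [ 0.3506  0.3802  1.9089 -0.      0.8525 -1.5047]
[[ 0.     -0.9598 -0.2807]
 [-0.     -0.2807  0.9598]
 [-1.     -0.     -0.    ]]
```

View pics/wrist6.png

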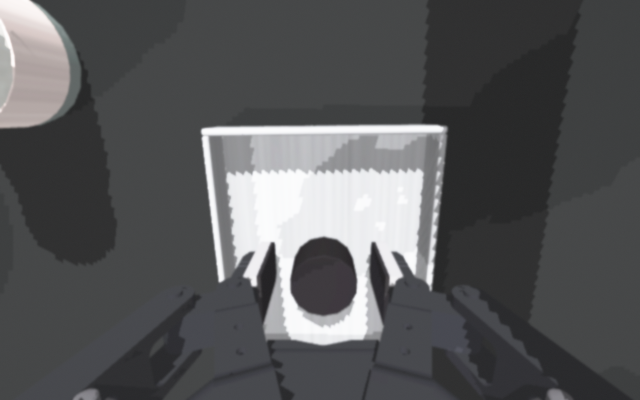

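The cap lies flat in the middle of the dish, around (323,275) in the image. I raise and go to the cradle.

Request:
{"fn": "move_arm", "kwargs": {
  "commands": [-0.5,0,0,0,-0.8,0,0,0,-1,0,0,0,-1,0,0,0,-1,0,0,0,-1,0,0,0,-1,0,0,0,-1,0,0,0,-1,0,-0.3,0,-1,0.1,-0.6,0,-1,0.2,-0.9,0,-0.7,0.26,-0.97,0,0,0.26,-0.97,0,0,0.26,-0.97,0,0,0.26,-0.97,0,0,0.26,-0.97,0,0,0.26,-0.97,0,0,0.26,-0.97,0,0,0.26,-0.97,0,0,0.26,-0.97,0],
  "jaw": 60
}}

```text
time: 14.82
eef_pos: [0.5223, 0.0226, 0.301]
tcp_rot: [0.567, -0.424, -0.565, -0.424]
contact_force: [0.7, -0.1, 0.6]
opening: 0.702
```

Request:
{"fn": "move_arm", "kwargs": {
  "commands": [0,0.26,-0.97,0,0,0.26,-0.97,0,0,0.26,-0.97,0,0,0.26,-0.97,0,0,0.26,-0.97,0,0,0.26,-0.97,0,0,0.26,-0.97,0,0,0.26,-0.97,0,0,0.26,-0.97,0,0,0.26,-0.97,0,0,0.26,-0.97,0,0,0.26,-0.97,0,0,0.26,-0.9,0,0,0,0,0.96,0,0,0,0.96,0,0,0,0.96,0,0,0,0.96,0,0,0,0.96,0,0,0,0.96,0,0,0,0.96]
}}

```text
time: 17.32
eef_pos: [0.5293, -0.302, 0.2989]
tcp_rot: [-0.418, 0.57, 0.418, 0.57]
contact_force: [0.8, 0.2, 0.1]
opening: 0.706
```

```bash
python3 look.py 7 wrist scene side;  python3 -c "
from h import *
crop('pics/wrist7.png','pics/wrist7c.png',190,80,260,200,3)
crop('pics/scene7.png','pics/scene7c.png',190,230,100,90,7)"
```

```text
17.325 [ 0.5293 -0.302   0.2989] [-0.4182  0.5701  0.4185  0.5701] op 60.31875892909709 F [0.8137 0.2466 0.056 ] q [-0.6848  0.1069  1.6866 -0.      1.3485 -1.9508]
[[-0.0003 -0.9539  0.3   ]
 [ 0.0003  0.3     0.9539]
 [-1.      0.0004  0.0001]]
```

View pics/wrist7.png

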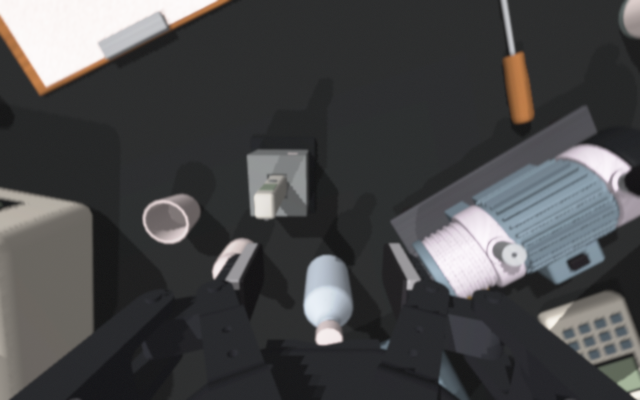

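View pics/wrist7c.png

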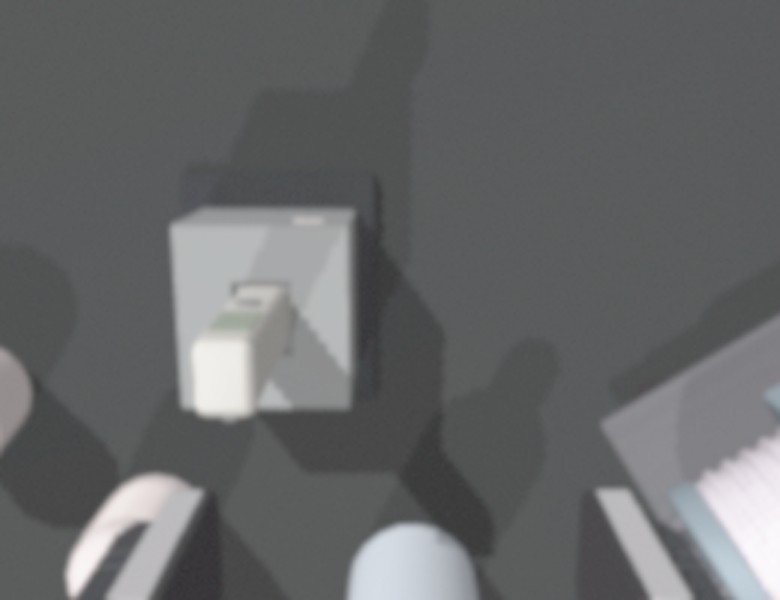

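View pics/side7.png

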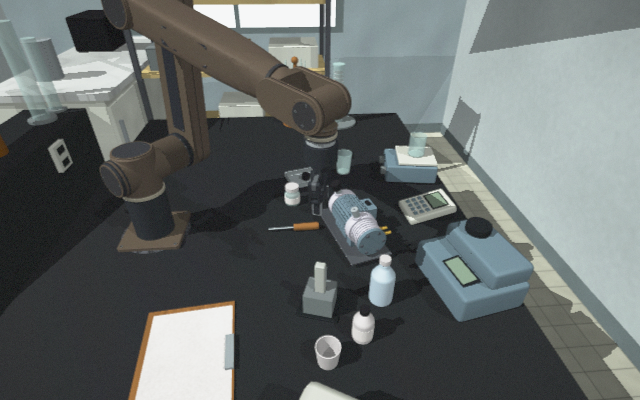

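Run:
```python
from h import *
W=load("wrist7");s=ctrl.get_state()
f=lambda x,y:(190+x/3,80+y/3)
t=onz(W,f(223,378),.155);print("pentop",t)
print([onz(W,f(*p),.155) for p in [(195,340),(247,340),(254,410),(198,412)]])
P=[onz(W,f(*p),.068) for p in [(172,225),(352,222),(350,408),(183,410)]];print("cradle",P,np.mean(P,0))
print(toolunits(s,t-s["eef_pos"]))
```

```text
pentop [ 0.5241 -0.3591  0.155 ]
[array([ 0.5098, -0.3631,  0.155 ]), array([ 0.5147, -0.3476,  0.155 ]), array([ 0.5371, -0.3534,  0.155 ]), array([ 0.5324, -0.3708,  0.155 ])]
cradle [array([ 0.478 , -0.3809,  0.068 ]), array([ 0.4984, -0.3122,  0.068 ]), array([ 0.5722, -0.3374,  0.068 ]), array([ 0.5519, -0.4049,  0.068 ])] [ 0.5251 -0.3589  0.068 ]
[ 5.7555 -0.4832 -2.2518]
```

Wrist view: the pen top is at about (264,206) and the cradle edges line up with the image. The pen-top ray (0.524,-0.359) and the cradle centre (0.525,-0.359) agree. I go above the pen, then down to grip height.

Request:
{"fn": "move_arm", "kwargs": {
  "commands": [0,-0.16,-0.75,0,0,-0.16,-0.75,0,0,-0.16,-0.75,0,0.3,0,0,0,0.7,0,0,0,0.8,0,0,0,0,0,0,0,0,0,0,0],
  "jaw": 55
}}

```text
time: 18.48
eef_pos: [0.5242, -0.3581, 0.2539]
tcp_rot: [-0.419, 0.569, 0.419, 0.569]
contact_force: [0.5, -0.3, 0.9]
opening: 0.644
```

```bash
python3 look.py 8 wrist side;  python3 -c "
from h import *
crop('pics/wrist8.png','pics/wrist8c.png',190,140,260,200,3)"
```

```text
18.475 [ 0.5242 -0.3581  0.2539] [-0.4192  0.5694  0.4194  0.5694] op 55.01074409424026 F [ 0.5129 -0.2971  0.9223] q [-0.759   0.193   1.6723  0.      1.2766 -2.0284]
[[-0.0002 -0.9549  0.2968]
 [ 0.0002  0.2968  0.9549]
 [-1.      0.0002  0.0001]]
```

View pics/wrist8c.png

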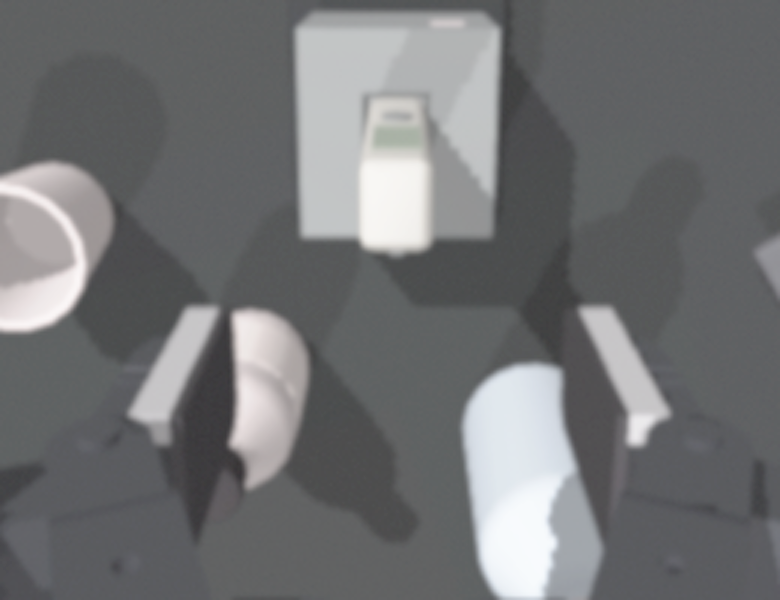

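Run:
```python
from h import *
W=load("wrist8");s=ctrl.get_state();D=cam("side")
t=onz(W,(190+396/3,140+205/3),.155);print("pen",t,toolunits(s,t-s["eef_pos"]))
M=R.from_quat(s["tcp_rot"]).as_matrix()
for nm,uv,z in [("wash base",(382,303),0),("wash top",(386,260),.15),("buffer base",(362,341),0),("buffer top",(364,308),.105)]:
    p=onz(D,uv,z);print(nm,p,M.T@(p-s["eef_pos"]))
```

```text
pen [ 0.5244 -0.3594  0.155 ] [ 4.0022 -0.0016 -0.0283]
wash base [ 0.6944 -0.3609 -0.    ] [ 0.2553 -0.1625  0.0485]
wash top [ 0.6921 -0.3508  0.15  ] [ 0.1053 -0.1576  0.0573]
buffer base [ 0.6196 -0.4724  0.    ] [ 0.2553 -0.1242 -0.0802]
buffer top [ 0.6198 -0.4579  0.105 ] [ 0.1503 -0.1203 -0.0664]
```

View pics/side8.png

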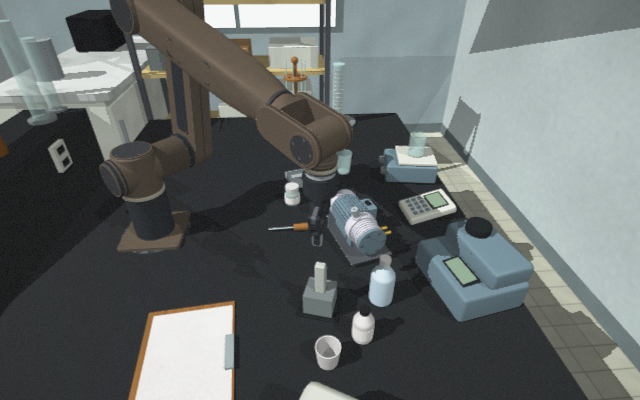

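Request:
{"fn": "move_arm", "kwargs": {
  "commands": [0.6,0,-0.03,0,0.9,0,0,0,0.9,0,0,0,0.9,0,0,0,0.9,0,0,0,0.8,0,0,0,0.6,0,0,0,0.36,0,0,0,0,0,0,0,0,0,0,0]
}}

```text
time: 19.82
eef_pos: [0.5243, -0.3596, 0.106]
tcp_rot: [-0.42, 0.569, 0.419, 0.57]
contact_force: [0.2, 0.4, 0.1]
opening: 0.648
```

Request:
{"fn": "move_arm", "kwargs": {
  "commands": [0,0,0,0,0,0,0,0,0,0,0,0,0,0,0,0,0,0,0,0,0,0,0,0],
  "jaw": 8,
  "force": 35
}}

```text
time: 20.58
eef_pos: [0.5241, -0.3595, 0.1058]
tcp_rot: [-0.419, 0.569, 0.419, 0.57]
contact_force: [-0.2, 0.1, 4.2]
opening: 0.23
```

Request:
{"fn": "move_arm", "kwargs": {
  "commands": [-0.3,0,0,0,-0.4,0,0,0,-0.26,0,0,0,0,0,0,0,0,0.1,0,0,0,0.1,0,0,0,0.1,0,0,0,0,0,0]
}}

```text
time: 21.58
eef_pos: [0.5183, -0.3574, 0.1298]
tcp_rot: [-0.421, 0.569, 0.417, 0.571]
contact_force: [4.3, -0.8, -1.1]
opening: 0.229
```

```bash
python3 look.py 9 side scene;  python3 -c "
from h import *
crop('pics/side9.png','pics/side9c.png',260,170,130,110,6)
crop('pics/scene9.png','pics/scene9c.png',190,190,130,110,6)"
```

```text
21.575 [ 0.5183 -0.3574  0.1298] [-0.4206  0.5685  0.4172  0.5708] op 19.585041865475304 F [ 4.2834 -0.7723 -1.1184] q [-0.7655  0.3003  1.7823  0.0027  1.0538 -2.0349]
[[ 0.0054 -0.9545  0.2981]
 [-0.0019  0.2981  0.9545]
 [-1.     -0.0057 -0.0002]]
```

View pics/scene9c.png

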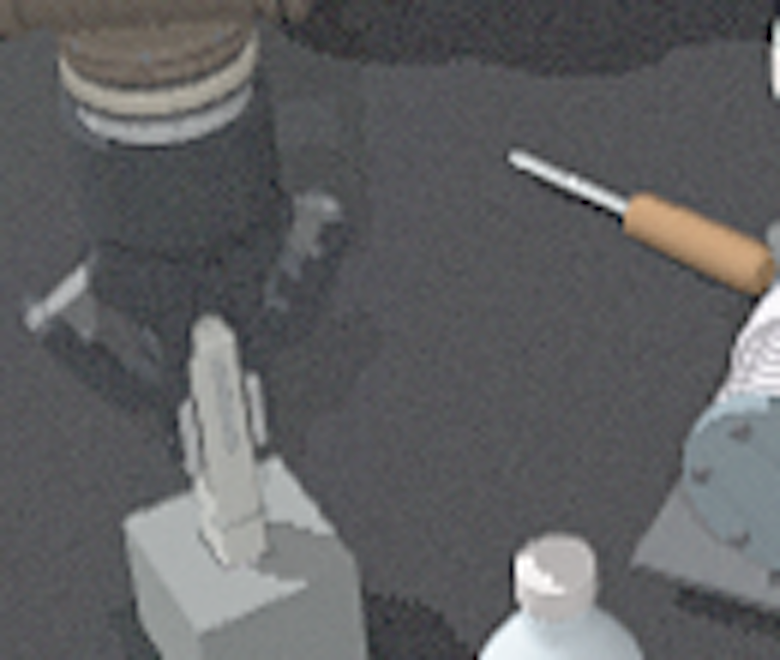

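View pics/side9.png

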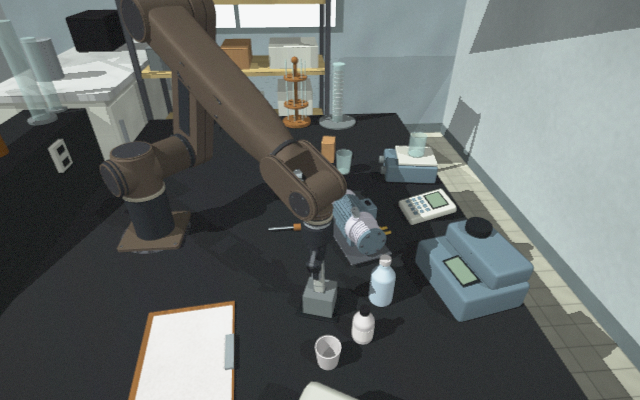

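The scene crop shows the pen gripped, starting to lean, with its foot at the pocket edge. The side force is about 4 N, so the pivot is working and I continue.

Request:
{"fn": "move_arm", "kwargs": {
  "commands": [0,0.1,0,0,0,0.1,0,0,0,0.1,0,0,0,0.1,0,0,0,0.1,0,0,0,0.1,0,0,0,0,0,0]
}}

```text
time: 22.55
eef_pos: [0.5041, -0.353, 0.1301]
tcp_rot: [-0.421, 0.568, 0.417, 0.571]
contact_force: [5.4, -0.8, -2.0]
opening: 0.228
```

```bash
python3 look.py 10 wrist scene;  python3 -c "
from h import *
crop('pics/wrist10.png','pics/wrist10c.png',190,140,260,200,3)
crop('pics/scene10.png','pics/scene10c.png',190,190,130,110,6)"
```

```text
22.55 [ 0.5041 -0.353   0.1301] [-0.4207  0.5685  0.4171  0.5709] op 19.432251919109742 F [ 5.4325 -0.7613 -2.0083] q [-0.7765  0.2713  1.8183  0.0029  1.0464 -2.046 ]
[[ 0.0058 -0.9545  0.2981]
 [-0.0022  0.2981  0.9545]
 [-1.     -0.0061 -0.0003]]
```

View pics/scene10c.png

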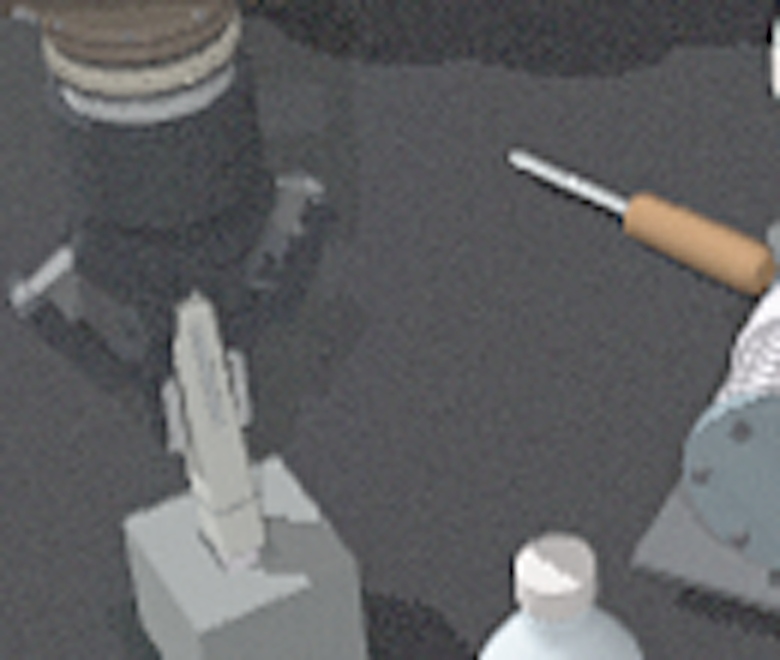

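View pics/wrist10c.png

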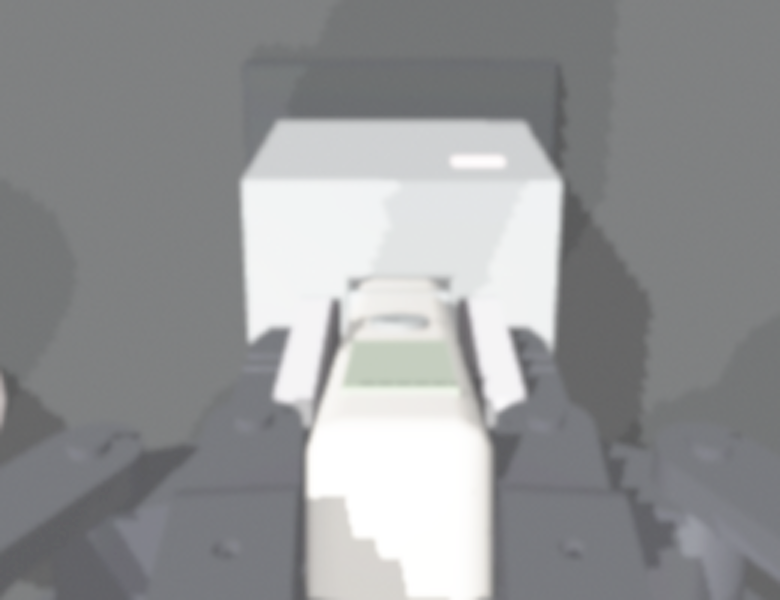

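Request:
{"fn": "move_arm", "kwargs": {
  "commands": [0,0.1,0,0,0,0.06,0,0,0,0,0,0]
}}

```text
time: 23.02
eef_pos: [0.5003, -0.3518, 0.1297]
tcp_rot: [-0.421, 0.569, 0.417, 0.571]
contact_force: [6.2, 0.2, -2.9]
opening: 0.231
```

Request:
{"fn": "move_arm", "kwargs": {
  "commands": [-0.3,-0.05,0,0,-0.7,0,0,0,-0.9,0,0,0,-1,0,0,0,-1,0,0,0,-1,0,0,0,-0.8,0,0,0,0,0,0,0,0,0,0,0]
}}

```text
time: 24.15
eef_pos: [0.4992, -0.3513, 0.2706]
tcp_rot: [-0.418, 0.57, 0.42, 0.569]
contact_force: [0.2, -0.9, -1.1]
opening: 0.232
```

```bash
python3 look.py 11 wrist scene side;  python3 -c "
from h import *
crop('pics/wrist11.png','pics/wrist11c.png',190,140,260,200,3)
crop('pics/side11.png','pics/side11c.png',270,140,100,110,6)
crop('pics/scene11.png','pics/scene11c.png',170,150,130,110,6)"
```

```text
24.15 [ 0.4992 -0.3513  0.2706] [-0.4184  0.5697  0.4198  0.5694] op 19.79245010694629 F [ 0.1971 -0.9187 -1.0578] q [-0.7792  0.1282  1.7149 -0.0002  1.3005 -2.048 ]
[[-0.0015 -0.9548  0.2974]
 [ 0.0013  0.2974  0.9548]
 [-1.      0.0018  0.0008]]
```

View pics/scene11c.png

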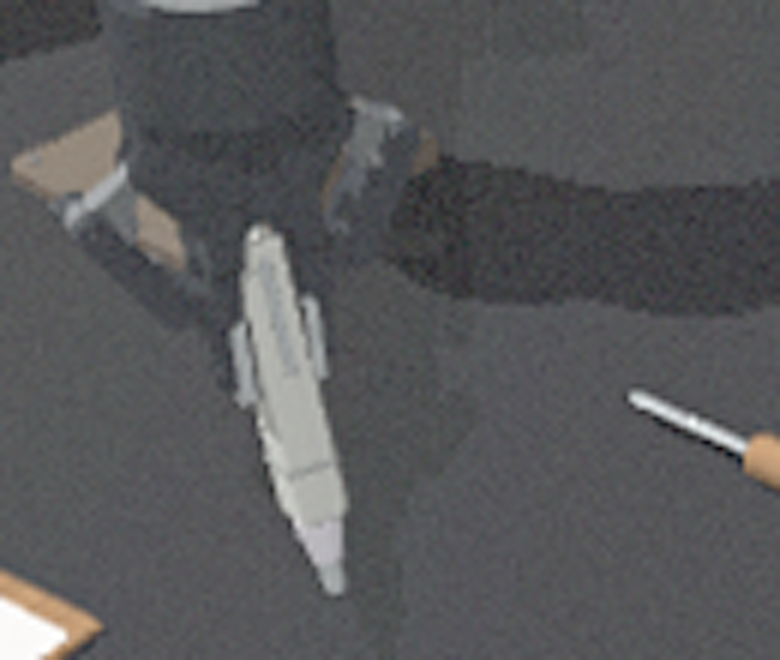

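View pics/side11c.png

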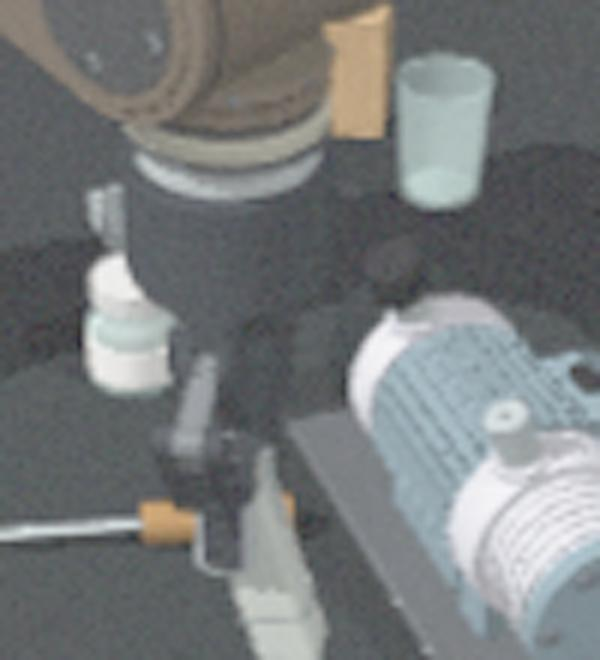

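View pics/wrist11c.png

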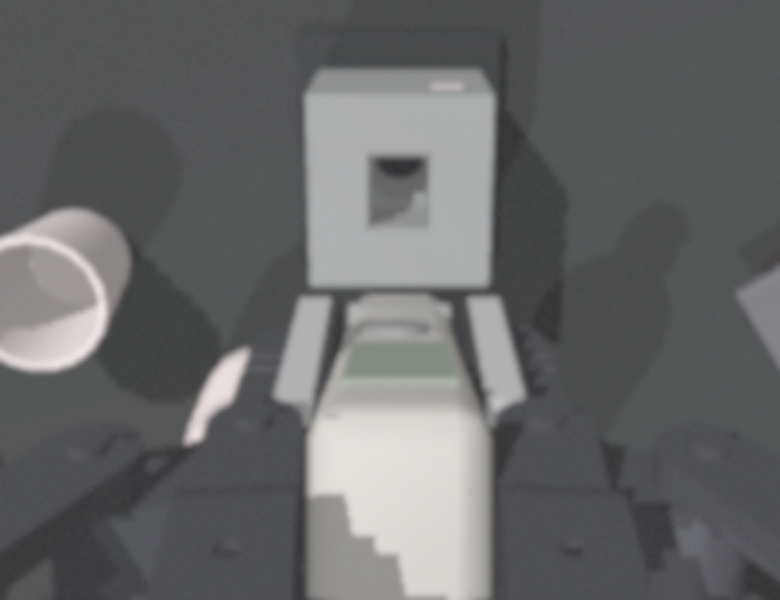

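The scene crop shows the pen fully out, leaning, with its tip at about (226,248). I need the side view's lower part to measure the lean.

```bash
python3 -c "
from h import *
crop('pics/side11.png','pics/side11c.png',280,190,70,110,7)
crop('pics/scene11.png','pics/scene11d.png',195,170,60,90,8)"
```

```text
(no output)
```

View pics/side11c.png

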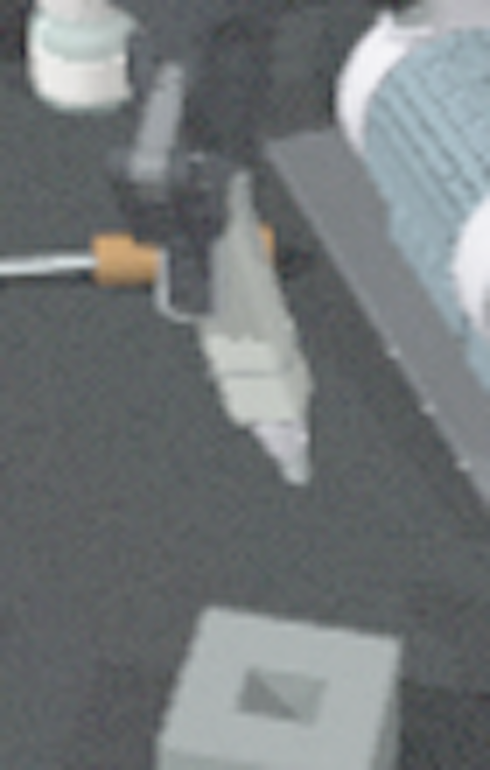

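View pics/scene11d.png

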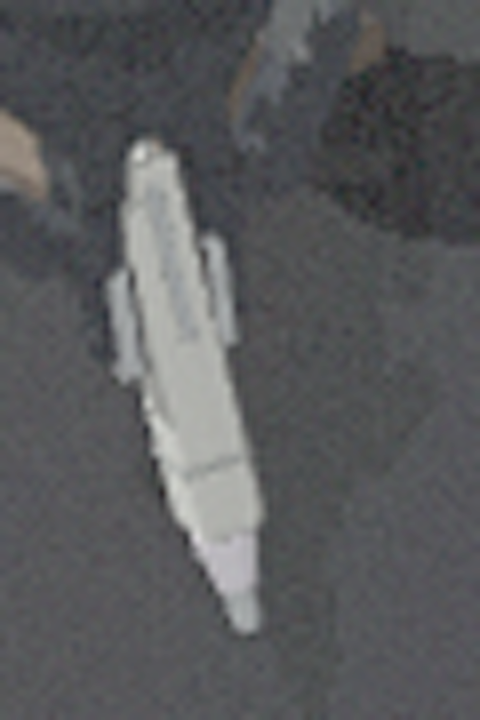

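Run:
```python
from h import *
S=cam("scene");D=cam("side");s=ctrl.get_state();M=R.from_quat(s["tcp_rot"]).as_matrix()
p,e=tri([(S,(225.9,248.75)),(D,(322.6,258.9))]);v=M.T@(p-s["eef_pos"]);print(p,e,v)
g=np.array([-.005,0,0]);print("angle",np.degrees(np.arctan2(-(v-g)[1],(v-g)[0])),np.linalg.norm(v-g))
for th in (16,18,20,22):
    t=np.radians(th);q=s["eef_pos"]+M@(g+.104*np.array([np.cos(t),-np.sin(t),0]));print(th,proj(S,q),proj(D,q))
```

```text
[ 0.5314 -0.361   0.1736] [np.float64(0.0014613054134905823), np.float64(0.0014613054134907269)] [ 0.0962 -0.0339  0.0002]
angle 18.52314010095086 0.10667719008888156
16 [[225.0207 246.5666]] [[320.6479 258.8412]]
18 [[225.5977 247.0291]] [[322.0504 258.7436]]
20 [[226.1653 247.4458]] [[323.4414 258.6067]]
22 [[226.723  247.8159]] [[324.8194 258.4304]]
```

Run:
```python
from h import *
S=cam("scene");D=cam("side");s=ctrl.get_state();M=R.from_quat(s["tcp_rot"]).as_matrix()
W=load("wrist11")
print("cam pos",[-C[1][:3,:3].T@C[1][:3,3] for C in (S,D)])
def pts(th,piv=-.008):
    t=np.radians(th);zp=np.array([-np.cos(t),np.sin(t),0]);xp=np.array([-np.sin(t),-np.cos(t),0]);yp=np.array([0,0,1.])
    # pen pts relative to tool; top is 49.2mm behind TCP when vertical
    f=lambda x,y,z:(s["eef_pos"]+M@(np.array([piv,0,0])+zp*(z+(-.0492-piv)*-1-.115)+xp*x+yp*y))
    return f
for th in (14,16,18,20,22):
    f=pts(th)
    ln=lambda C,a,b:(lambda q:(q.round(1).tolist(),np.degrees(np.arctan2(q[1,0]-q[0,0],q[1,1]-q[0,1])).round(2)))(np.vstack([proj(C,a),proj(C,b)]))
    print(th,"S ++edge",ln(S,f(.013,.01,.115),f(.013,.01,0)),"S axis top-tip",ln(S,f(0,0,.115),f(0,0,-.034)),
     "\n  D ++",ln(D,f(.013,.01,.115),f(.013,.01,0)),"D axis",ln(D,f(0,0,0),f(0,0,-.034)),"W -x edge",proj(W,f(-.013,0,.115)).round(1),"W foot -x",proj(W,f(-.013,0,0)).round(1))
crop('pics/wrist11.png','pics/wrist11d.png',280,230,80,60,8)
```

```text
cam pos [array([ 1.1407, -0.8154,  0.8072]), array([ 0.4674, -1.022 ,  0.8073])]
14 S ++edge ([[216.8, 187.7], [227.7, 234.0]], np.float64(13.25)) S axis top-tip ([[210.4, 187.7], [224.6, 246.5]], np.float64(13.61)) 
  D ++ ([[310.7, 206.1], [322.4, 245.5]], np.float64(16.48)) D axis ([[316.3, 248.5], [319.6, 259.2]], np.float64(17.12)) W -x edge [[324.2 272. ]] W foot -x [[323.6 227.8]]
16 S ++edge ([[216.5, 187.4], [228.1, 234.1]], np.float64(13.89)) S axis top-tip ([[210.2, 187.5], [225.2, 247.0]], np.float64(14.22)) 
  D ++ ([[310.1, 206.0], [323.4, 245.3]], np.float64(18.67)) D axis ([[317.3, 248.4], [321.1, 259.1]], np.float64(19.3)) W -x edge [[324.2 267.1]] W foot -x [[323.6 231.4]]
18 S ++edge ([[216.2, 187.0], [228.5, 234.3]], np.float64(14.52)) S axis top-tip ([[209.9, 187.4], [225.8, 247.5]], np.float64(14.82)) 
  D ++ ([[309.4, 205.9], [324.3, 245.1]], np.float64(20.82)) D axis ([[318.3, 248.3], [322.5, 259.0]], np.float64(21.43)) W -x edge [[324.2 262.3]] W foot -x [[323.6 235. ]]
20 S ++edge ([[216.0, 186.7], [228.8, 234.4]], np.float64(15.13)) S axis top-tip ([[209.7, 187.3], [226.4, 247.9]], np.float64(15.4)) 
  D ++ ([[308.8, 205.9], [325.3, 244.9]], np.float64(22.93)) D axis ([[319.3, 248.2], [324.0, 258.9]], np.float64(23.52)) W -x edge [[324.2 257.6]] W foot -x [[323.6 238.7]]
22 S ++edge ([[215.7, 186.5], [229.2, 234.4]], np.float64(15.74)) S axis top-tip ([[209.5, 187.2], [227.0, 248.3]], np.float64(15.98)) 
  D ++ ([[308.1, 205.8], [326.2, 244.6]], np.float64(25.0)) D axis ([[320.3, 248.1], [325.4, 258.7]], np.float64(25.57)) W -x edge [[324.2 253. ]] W foot -x [[323.6 242.3]]
```

View pics/wrist11d.png

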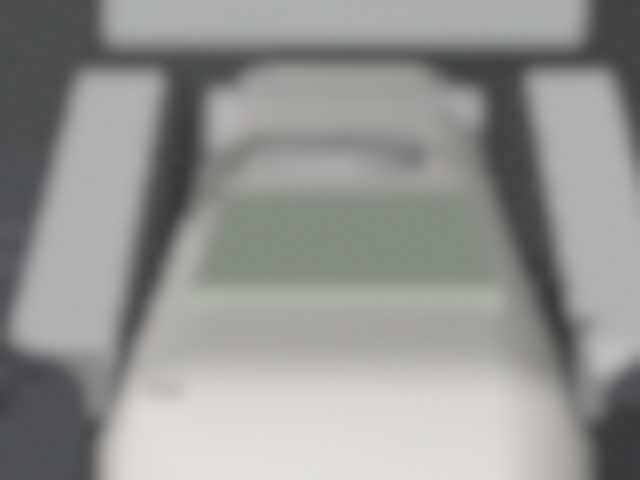

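```bash
cat > fit.py <<'E'
from h import *
from scipy.optimize import least_squares
def fit(s,W,obsS,obsD,obsW,verbose=1):
    # obs: list of (penpoint(x,y,z from foot), (u,v) with nan allowed)
    S=cam("scene");D=cam("side");M=R.from_quat(s["tcp_rot"]).as_matrix()
    def world(p,x):
        t,dy,dx=x;zp=np.array([-np.cos(t),np.sin(t),0]);xp=np.array([-np.sin(t),-np.cos(t),0]);yp=np.array([0,0,1.])
        piv=np.array([-.006+dx,dy,0])
        return s["eef_pos"]+M@(piv+zp*(p[2]-.0715)+xp*p[0]+yp*p[1])
    def res(x):
        r=[]
        for C,O,w in((S,obsS,1),(D,obsD,1),(W,obsW,.35)):
            for p,uv in O:
                d=(proj(C,world(p,x))[0]-uv)*w; r+=[q for q in d if np.isfinite(q)]
        return np.r_[r,x[1]/.004,x[2]/.003]
    f=least_squares(res,[.3,0,0]);J=np.linalg.inv(f.jac.T@f.jac)
    if verbose: print("theta",np.degrees(f.x[0]),"+-",np.degrees(J[0,0]**.5),"dy,dx mm",f.x[1:]*1e3); print(res(f.x).round(2))
    return f.x,lambda p:world(p,f.x)
E
python3 - <<'E'
from fit import *
s=ctrl.get_state();nan=np.nan
W=load("wrist11");tip=(0,0,-.034)
o=dict(obsS=[(tip,(225.9,248.6)),((.013,.01,0),(227.75,234.4)),((0.013,.01,.115),(217.2,188.5))],obsD=[(tip,(322.6,258.9)),((.013,.01,0),(324.5,245))],
 obsW=[((-.013,0,0),(nan,237.8)),((-.013,0,.115),(nan,274.5))])
fit(s,W,**o)
o2=dict(o,obsW=[]);fit(s,W,**o2)
E
```

```text
theta 16.526668232884155 +- 0.7083015373569636 dy,dx mm [-3.5674  0.0437]
[ 0.02 -0.82  0.98  0.4  -0.22 -0.7   0.03  0.32  0.31  0.41 -0.53 -0.06
 -0.89  0.01]
theta 16.912830928220625 +- 1.682489899070075 dy,dx mm [-2.4493  0.7335]
[-0.04 -0.76  0.87  0.4  -0.45 -0.73 -0.15  0.44  0.03  0.52 -0.61  0.24]
```

The point fit gives a lean of about 16.5° and a slip of about 3 mm in the grip. The pen needs about 3.5° more, so I go back to the pocket edge and push it over a bit further.

Request:
{"fn": "move_arm", "kwargs": {
  "commands": [0.6,-0.16,0,0,0.9,0,0,0,1,0,0,0,1,0,0,0,0.9,0,0,0,0.7,0,0,0,0.48,0,0,0,0,0,0,0,0,0.1,0,0,0,0.1,0,0,0,0.1,0,0,0,0.12,0,0,0,0,0,0]
}}

```text
time: 25.92
eef_pos: [0.4947, -0.3507, 0.1338]
tcp_rot: [-0.421, 0.569, 0.417, 0.57]
contact_force: [3.3, -0.9, 3.1]
opening: 0.231
```

Request:
{"fn": "move_arm", "kwargs": {
  "commands": [-0.3,-0.06,0,0,-0.7,0,0,0,-0.9,0,0,0,-1,0,0,0,-1,0,0,0,-1,0,0,0,-0.8,0,0,0,0,0,0,0,0,0,0,0]
}}

```text
time: 27.05
eef_pos: [0.4944, -0.3498, 0.2734]
tcp_rot: [-0.418, 0.57, 0.42, 0.569]
contact_force: [-0.1, 0.5, -1.7]
opening: 0.227
```

```bash
python3 look.py 12 wrist scene side;  python3 -c "
from h import *
crop('pics/wrist12.png','pics/wrist12d.png',280,230,80,60,8)
crop('pics/side12.png','pics/side12c.png',290,210,60,70,8)
crop('pics/scene12.png','pics/scene12d.png',195,170,60,90,8)"
```

```text
27.05 [ 0.4944 -0.3498  0.2734] [-0.4183  0.5697  0.4199  0.5693] op 19.34762254141291 F [-0.122   0.4962 -1.7007] q [-0.783   0.1157  1.7233 -0.0002  1.3049 -2.0519]
[[-0.0017 -0.9548  0.2974]
 [ 0.0015  0.2974  0.9548]
 [-1.      0.0021  0.0009]]
```

View pics/side12c.png

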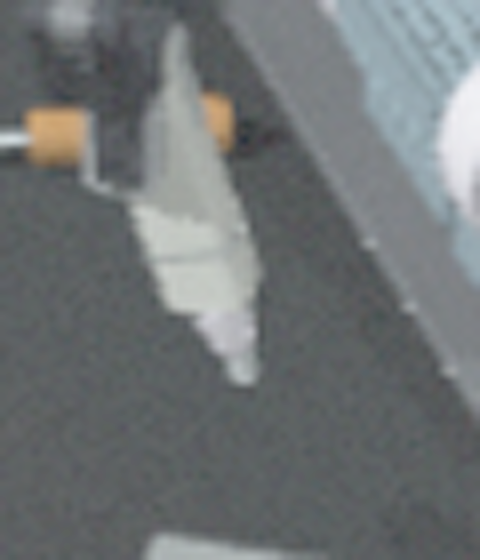

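View pics/scene12d.png

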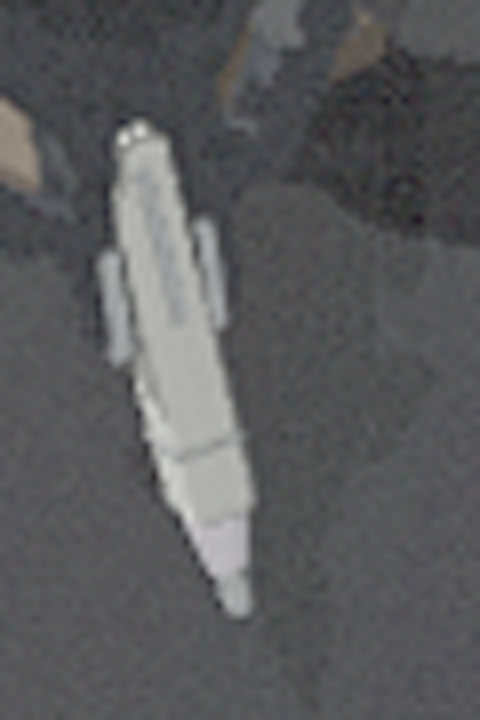

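View pics/wrist12d.png

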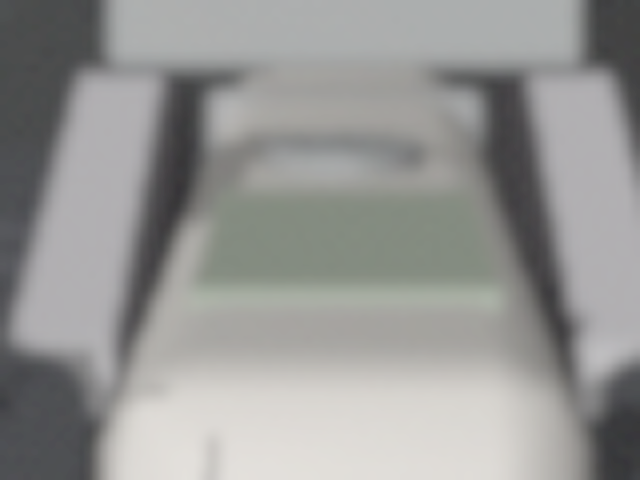

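The lean has barely changed. The pen tip had been resting on the pocket floor (+3 N upward). I repeat it about 8 mm higher, with the nose against the pocket edge.

Request:
{"fn": "move_arm", "kwargs": {
  "commands": [0.6,0.08,0,0,0.9,0,0,0,1,0,0,0,1,0,0,0,0.9,0,0,0,0.6,0,0,0,0.3,0,0,0,0,0,0,0,0,0.1,0,0,0,0.1,0,0,0,0.1,0,0,0,0,0,0]
}}

```text
time: 28.7
eef_pos: [0.4869, -0.3482, 0.1435]
tcp_rot: [-0.421, 0.569, 0.418, 0.57]
contact_force: [4.5, -1.9, 1.2]
opening: 0.23
```

```bash
python3 look.py 13 scene; python3 -c "
from h import *
crop('pics/scene13.png','pics/scene13d.png',195,200,60,80,8)"
```

```text
28.7 [ 0.4869 -0.3482  0.1435] [-0.4205  0.5691  0.4175  0.57  ] op 19.67270551794477 F [ 4.4732 -1.8572  1.2494] q [-0.7904  0.221   1.8522  0.0006  1.064  -2.0593]
[[ 0.0035 -0.9547  0.2976]
 [-0.0027  0.2976  0.9547]
 [-1.     -0.0041 -0.0016]]
```

View pics/scene13d.png

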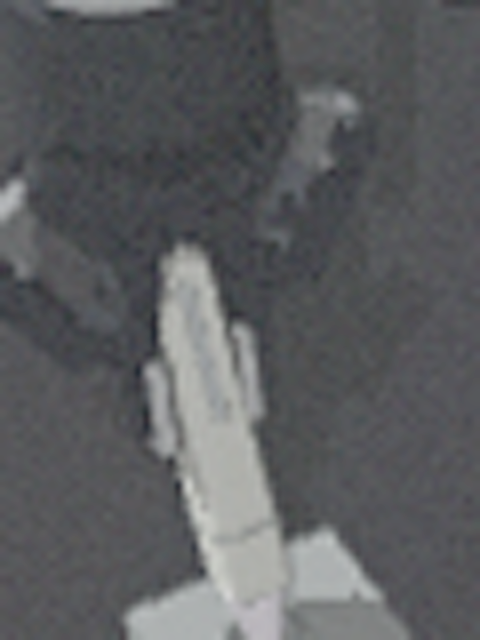

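Request:
{"fn": "move_arm", "kwargs": {
  "commands": [0,0.08,0,0,0,0.08,0,0,0,0,0,0]
}}

```text
time: 29.12
eef_pos: [0.4819, -0.3464, 0.1421]
tcp_rot: [-0.419, 0.57, 0.419, 0.569]
contact_force: [3.6, -2.1, 1.0]
opening: 0.23
```

Request:
{"fn": "move_arm", "kwargs": {
  "commands": [-0.3,-0.04,0,0,-0.7,0,0,0,-0.9,0,0,0,-1,0,0,0,-1,0,0,0,-0.8,0,0,0,-0.5,0,0,0,0,0,0,0,0,0,0,0]
}}

```text
time: 30.25
eef_pos: [0.4825, -0.3461, 0.2708]
tcp_rot: [-0.418, 0.57, 0.42, 0.569]
contact_force: [0.4, 0.1, -1.4]
opening: 0.232
```

```bash
python3 look.py 14 wrist scene side;  python3 -c "
from h import *
crop('pics/wrist14.png','pics/wrist14d.png',280,230,80,60,8)
crop('pics/side14.png','pics/side14c.png',290,210,60,70,8)
crop('pics/scene14.png','pics/scene14d.png',190,165,60,90,8)"
```

```text
30.25 [ 0.4825 -0.3461  0.2708] [-0.4183  0.5697  0.42    0.5694] op 19.77597176348916 F [ 0.4007  0.0879 -1.4295] q [-0.7929  0.0912  1.7547 -0.0001  1.2981 -2.0617]
[[-0.0018 -0.9548  0.2974]
 [ 0.0017  0.2974  0.9548]
 [-1.      0.0022  0.0011]]
```

View pics/side14c.png

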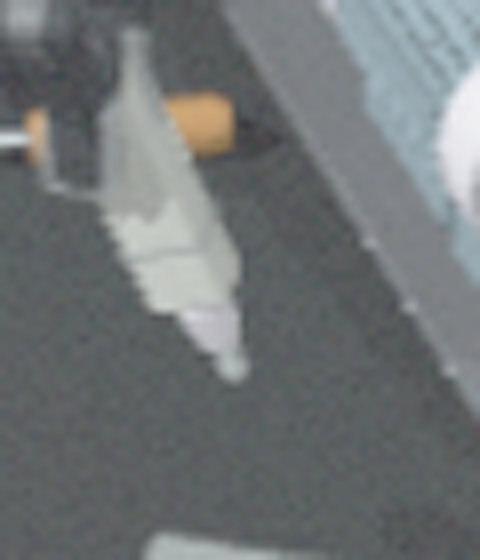

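View pics/scene14d.png

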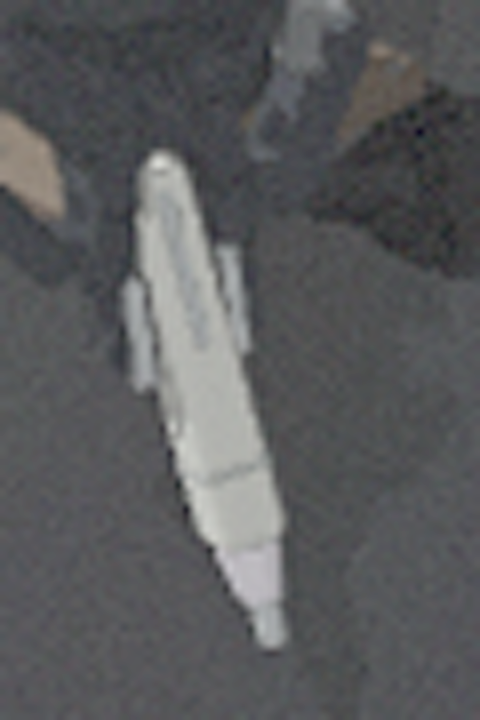

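View pics/wrist14d.png

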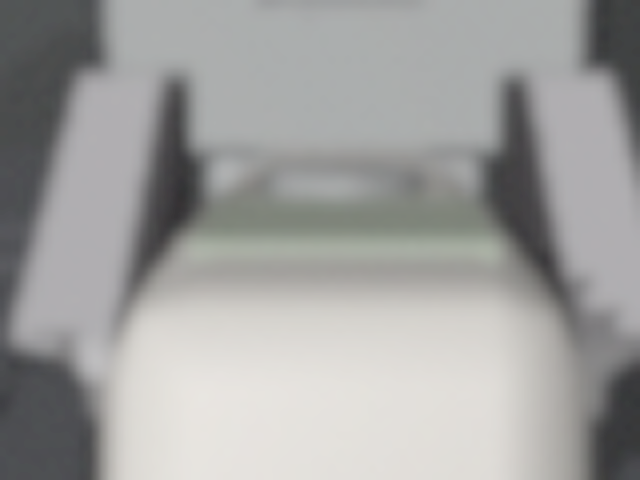

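Run:
```python
from fit import *
s=ctrl.get_state();nan=np.nan
W=load("wrist14");tip=(0,0,-.034)
o=dict(obsS=[(tip,(223.75,244.9)),((.013,.01,0),(225.25,230.8)),((0.013,.01,.115),(212.9,185.6))],obsD=[(tip,(319.25,257)),((.013,.01,0),(320.2,244.2))],
 obsW=[((-.013,0,0),(nan,249)),((-.013,0,.115),(nan,265))])
fit(s,W,**o)
x,w=fit(s,W,**dict(o,obsW=[]))
M=R.from_quat(s["tcp_rot"]).as_matrix();print("tip tool mm",M.T@(w(tip)-s["eef_pos"])*1e3)
```

```text
theta 21.28200991768315 +- 0.7215318944916 dy,dx mm [-4.4447  0.8206]
[ 0.52  0.05  1.23  0.44  0.33 -1.84  0.1   0.84  0.05 -0.42 -1.05 -0.01
 -1.11  0.27]
theta 21.253596324757964 +- 1.8016622578953752 dy,dx mm [-3.3375  1.6231]
[ 0.36  0.05  1.06  0.47  0.18 -1.75 -0.37  1.01 -0.42 -0.23 -0.83  0.54]
tip tool mm [ 93.9476 -41.5809  -0.    ]
```

The lean is now about 21.3° ± 0.7°, close enough to 20°. I turn, raise and go to a standoff over the stud.

Request:
{"fn": "move_arm", "kwargs": {
  "commands": [-0.2,0,0,-0.96,-0.2,0,0,-0.96,-0.2,0,0,-0.96,-0.2,0,0,-0.96,-0.2,0,0,-0.96,-0.2,0,0,-0.96,0,0,0,-0.96,0,-0.5,0.45,0,0,-0.8,0.75,0,0,-0.85,0.8,0,0,-0.85,0.8,0,0,-0.85,0.8,0,0,-0.85,0.8,0,0,-0.85,0.8,0,0,-0.6,0.55,0,0,-0.35,0.35,0,0,0,0,0,0,0,0,0]
}}

```text
time: 32.65
eef_pos: [0.5959, -0.1551, 0.302]
tcp_rot: [0.566, -0.424, -0.566, -0.424]
contact_force: [-0.6, 0.1, -0.6]
opening: 0.231
```

```bash
python3 look.py 15 wrist scene side;  python3 -c "
from h import *
crop('pics/side15.png','pics/side15c.png',310,140,90,90,7)
crop('pics/scene15.png','pics/scene15d.png',270,150,90,90,7)"
```

```text
32.65 [ 0.5959 -0.1551  0.302 ] [ 0.5657 -0.4245 -0.5657 -0.4241] op 19.705444966824356 F [-0.5674  0.1213 -0.639 ] q [-0.419   0.1193  1.6675 -0.0004  1.3549 -2.2734]
[[-0.0003 -0.96   -0.2799]
 [-0.0004 -0.2799  0.96  ]
 [-1.      0.0004 -0.0003]]
```

View pics/side15c.png

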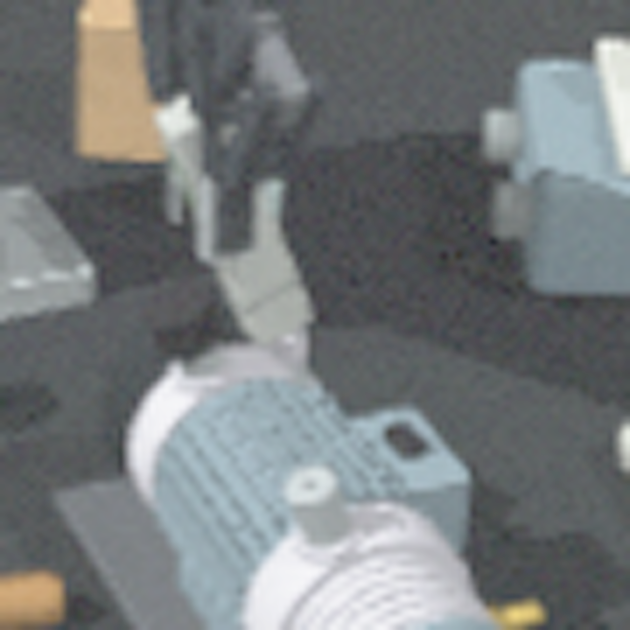

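View pics/scene15d.png

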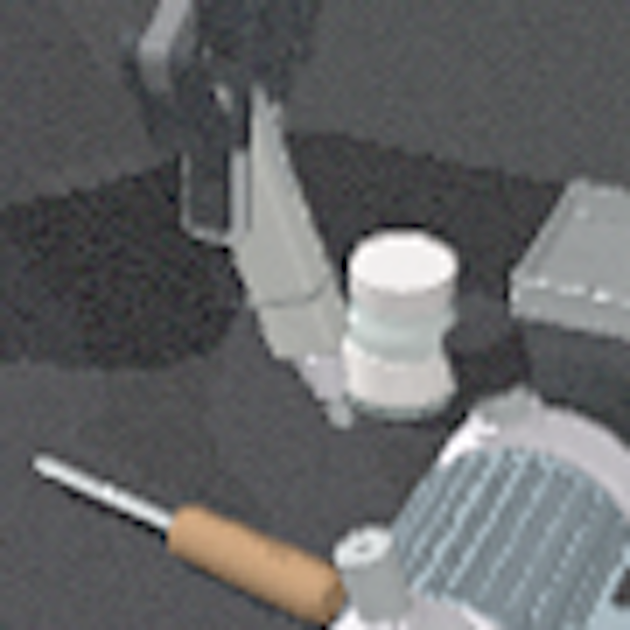

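View pics/wrist15.png

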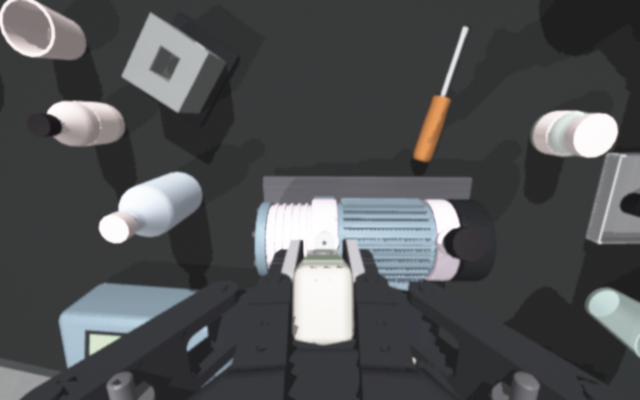

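Run:
```python
from h import *
S=cam("scene");D=cam("side");s=ctrl.get_state();M=R.from_quat(s["tcp_rot"]).as_matrix()
W=load("wrist15")
tp=s["eef_pos"]+M@np.array([.0935,-.0421,0]);print("tip",tp,proj(S,tp),proj(D,tp))
print("pad tri",tri([(S,(322.3,227.9)),(D,(354.7,209.3))]))
pw=onz(W,(323,239),.157);print("pad wrist15",pw)
pad=np.array([.6437,-.140,.157]);print("padproj",proj(S,pad),proj(D,pad),proj(W,pad), "units to pad",toolunits(s,pad-tp))
for d in (0.02,0.01):print(proj(S,pad+d*n),proj(D,pad+d*n))
crop('pics/wrist15.png','pics/wrist15d.png',285,220,80,60,8)
```

```text
tip [ 0.6363 -0.1435  0.2086] [[318.7262 210.3715]] [[352.5102 195.7215]]
pad tri (array([ 0.6464, -0.1398,  0.1563]), [np.float64(0.0006047623855541672), np.float64(0.0006047623855542928)])
pad wrist15 [ 0.6403 -0.1424  0.157 ]
padproj [[321.491  227.1106]] [[353.8862 209.4016]] [[324.32   242.7251]] units to pad [ 2.0634 -0.3239  0.0533]
[[319.1475 220.658 ]] [[352.1194 204.6954]]
[[320.3241 223.8975]] [[353.0079 207.062 ]]
```

View pics/wrist15d.png

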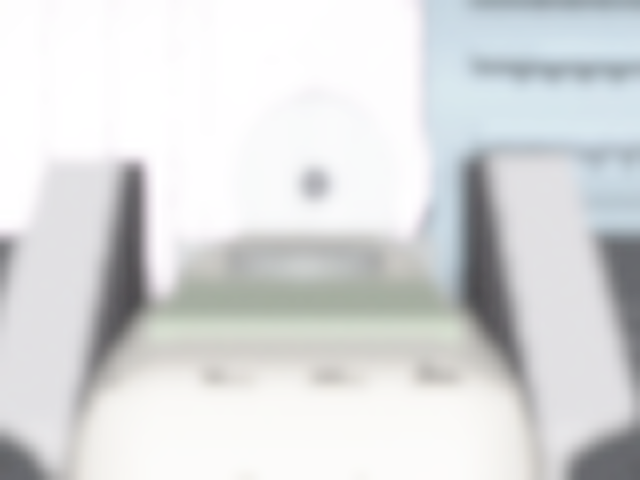

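Request:
{"fn": "move_arm", "kwargs": {
  "commands": [0.4,-0.1,0.03,0,0.5,-0.1,0,0,0.5,-0.07,0,0,0.36,0,0,0,0,0,0,0,0,0,0,0]
}}

```text
time: 33.55
eef_pos: [0.6026, -0.152, 0.2585]
tcp_rot: [0.566, -0.424, -0.566, -0.424]
contact_force: [0.5, 0.3, -1.4]
opening: 0.228
```

```bash
python3 look.py 16 wrist scene side;  python3 -c "
from h import *
crop('pics/side16.png','pics/side16c.png',325,165,55,55,12)
crop('pics/scene16.png','pics/scene16d.png',290,180,55,60,12)
crop('pics/wrist16.png','pics/wrist16d.png',285,220,80,60,8)"
```

```text
33.55 [ 0.6026 -0.152   0.2585] [ 0.5661 -0.424  -0.5656 -0.4241] op 19.472429933649796 F [ 0.5363  0.2714 -1.4484] q [-0.4101  0.1599  1.7016 -0.0001  1.2793 -2.2654]
[[ 0.0006 -0.9598 -0.2807]
 [-0.0003 -0.2807  0.9598]
 [-1.     -0.0005 -0.0005]]
```

View pics/side16c.png

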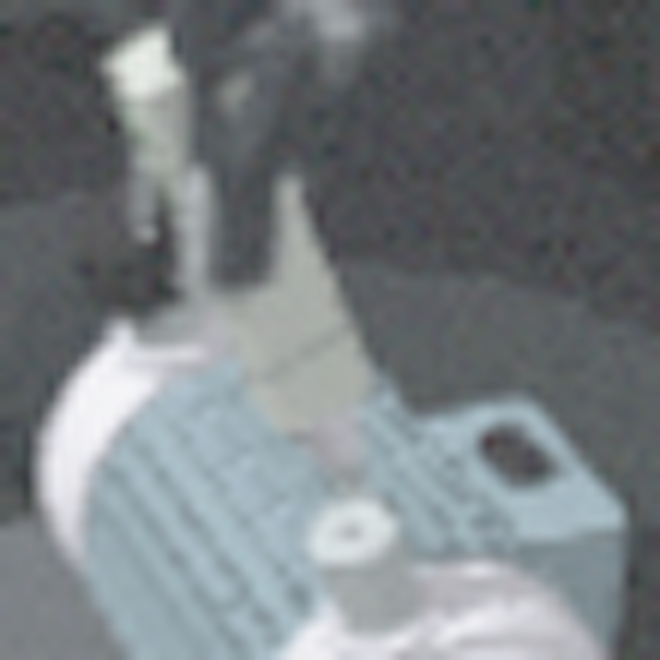

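View pics/scene16d.png

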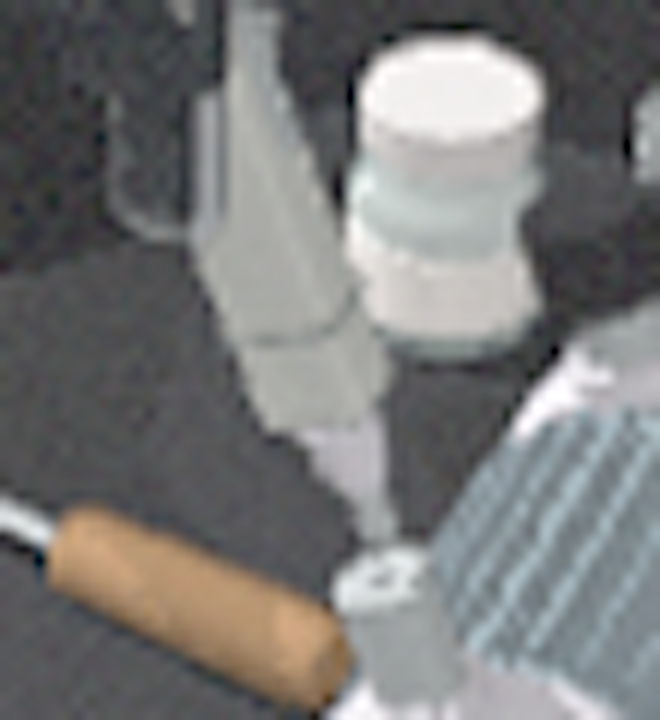

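View pics/wrist16d.png

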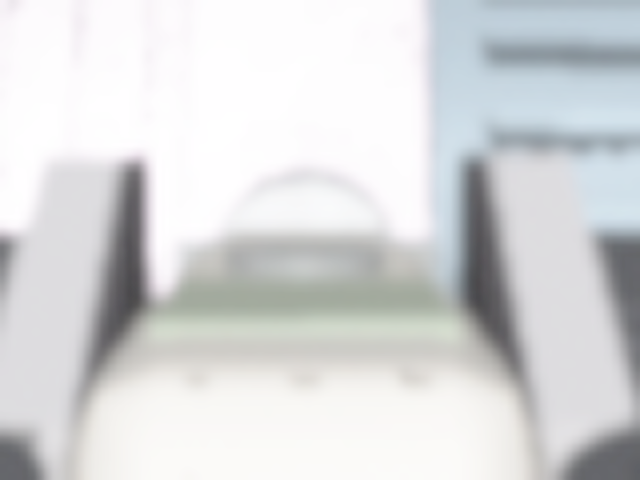

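Run:
```python
from h import *
S=cam("scene");D=cam("side");s=ctrl.get_state();M=R.from_quat(s["tcp_rot"]).as_matrix()
pad=np.array([.645,-.14,.157]);
A=[];b=[]
for C,dl in((S,(0.0,-2.9)),(D,(-.1,-3.5))):
    J=np.array([(proj(C,pad+v*.005)-proj(C,pad))[0]/5 for v in (n,px,py)]).T; A.append(J);b+=dl
A=np.vstack(A);x=np.linalg.lstsq(A,np.array(b),rcond=None);print("n,px,py mm",x[0],A@x[0]-b)
f=lambda a,b:np.degrees(np.arctan2(b[0]-a[0],b[1]-a[1]))
g=s["eef_pos"]
for th in (18,20,22):
    t=np.radians(th);zp=M@np.array([-np.cos(t),np.sin(t),0]);c=pad+.034*zp+.01*zp
    for nm,C in(("S",S),("D",D)):
        for off in (np.zeros(3),.013*px+.01*py,-.013*px-.01*py,.013*px-.01*py,-.013*px+.01*py): 
            a,bq=proj(C,np.vstack([c+off+.115*zp,c+off]));print(th,nm,f(a,bq).round(2),bq.round(1),end=" | ")
    print()
print("stud edges S",[f(*proj(S,np.vstack([pad+o,pad+o-.02*n]))).round(1) for o in (.011*px,-.011*px,.011*py,-.011*py)])
```

```text
n,px,py mm [11.0526  3.589   0.6988] [ 0.1141 -0.469   0.1298  0.5394]
18 S 18.02 [317.2 212.9] | 18 S 17.58 [323.4 212. ] | 18 S 18.46 [311.  213.9] | 18 S 17.86 [320.6 216.3] | 18 S 18.17 [313.9 209.7] | 18 D 17.97 [350.8 198.6] | 18 D 17.56 [353.4 195.9] | 18 D 18.4 [348.2 201.4] | 18 D 17.34 [356.4 199.6] | 18 D 18.6 [345.3 197.7] | 
20 S 19.97 [316.7 213. ] | 20 S 19.56 [322.9 212. ] | 20 S 20.39 [310.4 213.9] | 20 S 19.83 [320.  216.3] | 20 S 20.1 [313.4 209.7] | 20 D 20.62 [350.4 198.9] | 20 D 20.19 [353.  196.2] | 20 D 21.06 [347.7 201.6] | 20 D 19.99 [355.9 199.8] | 20 D 21.24 [344.8 198. ] | 
22 S 21.89 [316.1 213. ] | 22 S 21.49 [322.4 212. ] | 22 S 22.28 [309.9 214. ] | 22 S 21.76 [319.5 216.3] | 22 S 22.0 [312.9 209.7] | 22 D 23.3 [349.9 199.1] | 22 D 22.85 [352.5 196.4] | 22 D 23.76 [347.2 201.9] | 22 D 22.68 [355.5 200.1] | 22 D 23.91 [344.4 198.2] | 
stud edges S [np.float64(19.7), np.float64(20.2), np.float64(19.8), np.float64(20.1)]
```

Request:
{"fn": "move_arm", "kwargs": {
  "commands": [0,0.11,-0.02,0,0.11,-0.04,0,0,0.11,-0.04,0,0,0,0,0,0,0,0,0,0]
}}

```text
time: 34.33
eef_pos: [0.6018, -0.1526, 0.2524]
tcp_rot: [-0.566, 0.424, 0.566, 0.424]
contact_force: [0.7, -0.5, -0.7]
opening: 0.227
```

```bash
python3 look.py 17 scene side;  python3 -c "
from h import *
crop('pics/side17.png','pics/side17c.png',335,185,40,40,15)
crop('pics/scene17.png','pics/scene17d.png',300,205,40,40,15)"; python3 -c "
from h import *
a=[ctrl.get_state()['contact_force'] for _ in range(5)];print(a)"
```

```text
34.325 [ 0.6018 -0.1526  0.2524] [-0.5658  0.4241  0.5659  0.424 ] op 19.392053691467527 F [ 0.7236 -0.4628 -0.6874] q [-0.4115  0.1635  1.7087 -0.      1.2696 -2.2668]
[[-0.0002 -0.9598 -0.2807]
 [ 0.0001 -0.2807  0.9598]
 [-1.      0.0002  0.0001]]
[array([-0.1522,  0.1792, -1.7215]), array([-0.1522,  0.1792, -1.7215]), array([-0.1522,  0.1792, -1.7215]), array([-0.1522,  0.1792, -1.7215]), array([-0.1522,  0.1792, -1.7215])]
```

View pics/side17c.png

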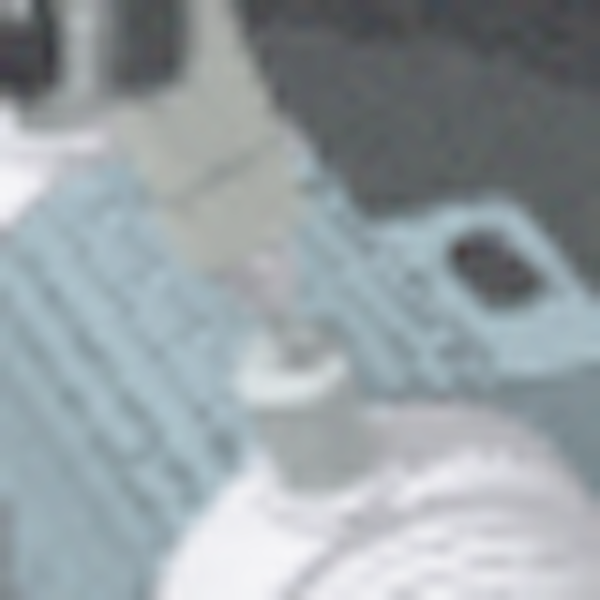

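View pics/scene17d.png

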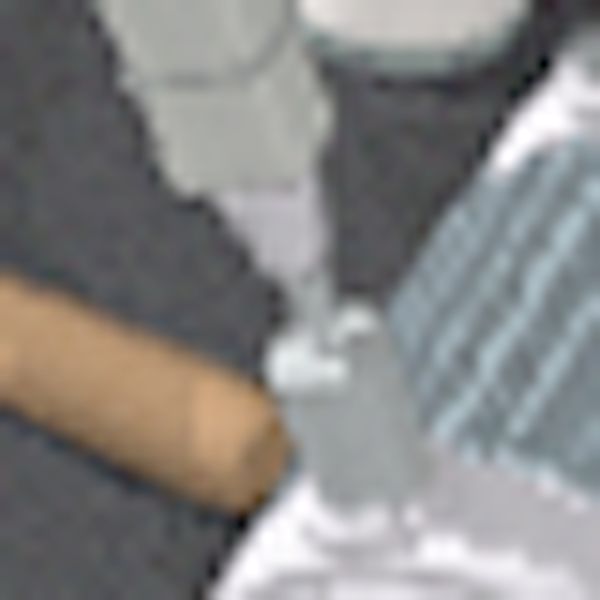

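Request:
{"fn": "move_arm", "kwargs": {
  "commands": [0.075,-0.027,0,0,0,0,0,0,0,0,0,0]
}}

```text
time: 34.8
eef_pos: [0.6025, -0.1524, 0.2507]
tcp_rot: [-0.566, 0.424, 0.566, 0.424]
contact_force: [0.3, -0.3, -0.8]
opening: 0.227
```

Request:
{"fn": "move_arm", "kwargs": {
  "commands": [0.075,-0.027,0,0,0,0,0,0,0,0,0,0]
}}

```text
time: 35.17
eef_pos: [0.6032, -0.1522, 0.249]
tcp_rot: [0.566, -0.424, -0.566, -0.424]
contact_force: [-0.3, 0.7, -0.0]
opening: 0.232
```

Request:
{"fn": "move_arm", "kwargs": {
  "commands": [0.075,-0.027,0,0,0,0,0,0,0,0,0,0]
}}

```text
time: 35.55
eef_pos: [0.6039, -0.1521, 0.2473]
tcp_rot: [0.566, -0.424, -0.566, -0.424]
contact_force: [-0.5, -0.3, 0.5]
opening: 0.233
```

```bash
python3 look.py 18 scene side;  python3 -c "
from h import *
crop('pics/side18.png','pics/side18c.png',335,185,40,40,15)
crop('pics/scene18.png','pics/scene18d.png',300,205,40,40,15)"; python3 -c "
from h import *
a=ctrl.get_state();print(a['contact_force'],a['wrist_torque'],a['eef_pos'])"
```

```text
35.55 [ 0.6039 -0.1521  0.2473] [ 0.566  -0.424  -0.5657 -0.4241] op 19.93166006511097 F [-0.4664 -0.3349  0.5355] q [-0.4095  0.1713  1.7095 -0.0001  1.2603 -2.2647]
[[ 0.0004 -0.9598 -0.2807]
 [-0.0002 -0.2807  0.9598]
 [-1.     -0.0003 -0.0003]]
[-0.2426  0.3926  0.3561] [-0.0257  0.0105  0.0331] [ 0.6039 -0.1521  0.2472]
```

View pics/side18c.png

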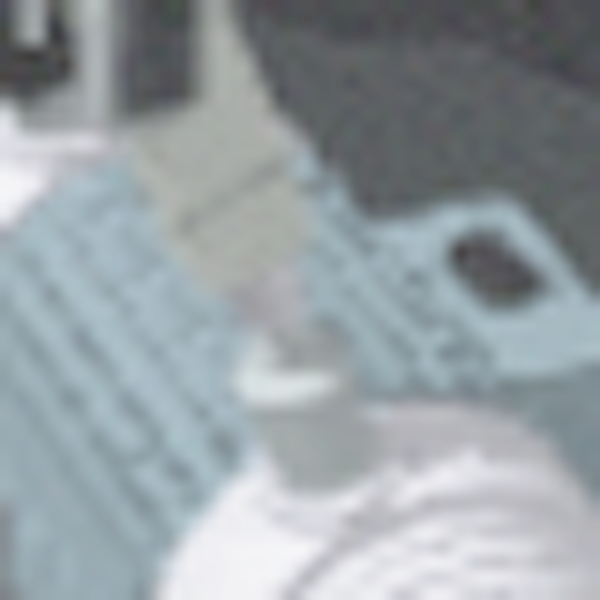

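View pics/scene18d.png

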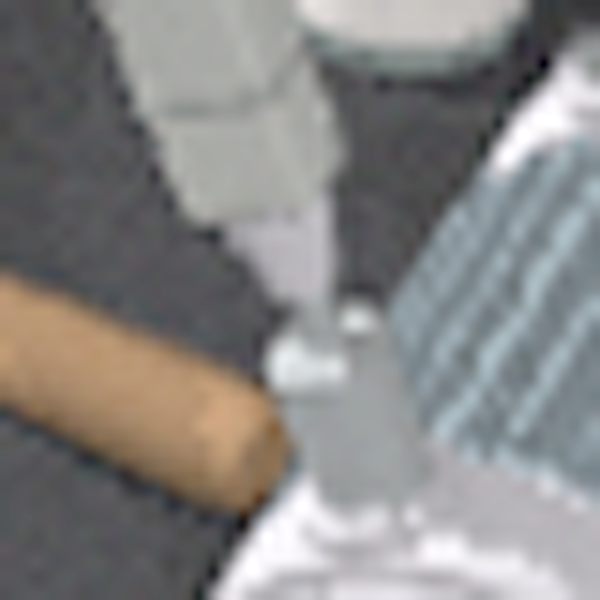

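Run:
```python
from h import *
out=[]
for a,(x,y) in (("scene",(310,218)),("side",(344,200))):
    for k in (15,16,18):
        im=cv2.imread(f"pics/{a}{k}.png")[y:y+22,x:x+22]
        im=cv2.resize(im,None,fx=12,fy=12,interpolation=cv2.INTER_LANCZOS4)
        out.append(im)
top=np.hstack(out[:3]);bot=np.hstack(out[3:]);cv2.imwrite("pics/cmp18.png",np.vstack([top,bot]))
```

```text
(no output)
```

View pics/cmp18.png

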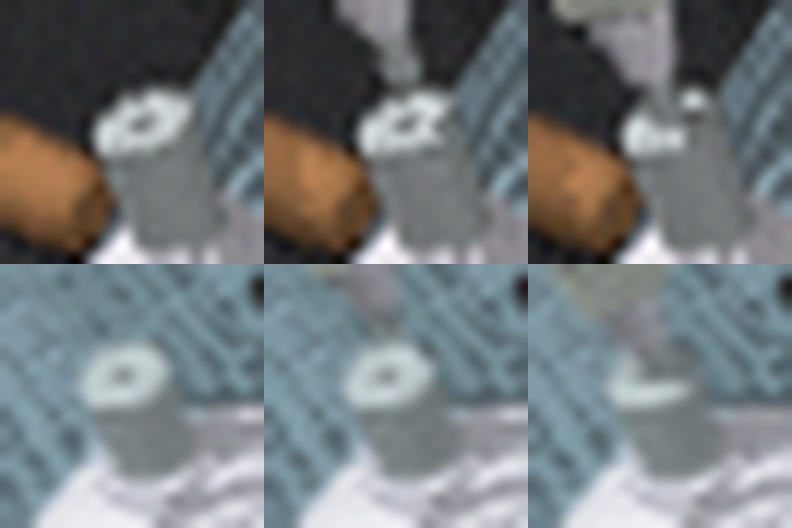

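The tip is on the face, within about 2 mm of the punch dot in both views, and the force says it is pushed in about 2 mm. I press about 3 mm further.

Request:
{"fn": "move_arm", "kwargs": {
  "commands": [0.06,-0.022,0,0,0.055,-0.02,0,0,0,0,0,0,0,0,0,0]
}}

```text
time: 36.15
eef_pos: [0.6049, -0.1518, 0.2443]
tcp_rot: [0.566, -0.424, -0.566, -0.424]
contact_force: [-0.1, -0.4, 2.5]
opening: 0.232
```

```bash
python3 look.py 19 scene side wrist
python3 - <<'E'
from h import *
F=[];T=[]
for _ in range(14):
    ctrl.read_camera("side");s=ctrl.get_state();F.append(s["contact_force"]);T.append(s["eef_pos"])
F=np.array(F);print(F.mean(0),F.std(0)/14**.5,s["eef_pos"],s["time"],"along n above -1.2z:",(F.mean(0)-[0,0,-1.2])@n)
out=[]
for a,(x,y) in (("scene",(285,178)),("side",(325,165))):
    im=cv2.imread(f"pics/{a}19.png")[y:y+66,x:x+60]
    out.append(cv2.resize(im,None,fx=6.5,fy=6.5,interpolation=cv2.INTER_LANCZOS4))
cv2.imwrite("pics/cmp19.png",np.hstack(out))
E
```

```text
36.15 [ 0.6049 -0.1518  0.2443] [ 0.566  -0.424  -0.5657 -0.4241] op 19.82578767365633 F [-0.1492 -0.3763  2.5246] q [-0.4083  0.1756  1.71    0.      1.2555 -2.2636]
[[ 0.0004 -0.9598 -0.2807]
 [-0.0002 -0.2807  0.9598]
 [-1.     -0.0003 -0.0003]]
[-0.0377 -0.4521  1.9312] [0.0985 0.0927 0.17  ] [ 0.6049 -0.1518  0.2442] 37.0 along n above -1.2z: 2.9981099981539283
```

View pics/cmp19.png

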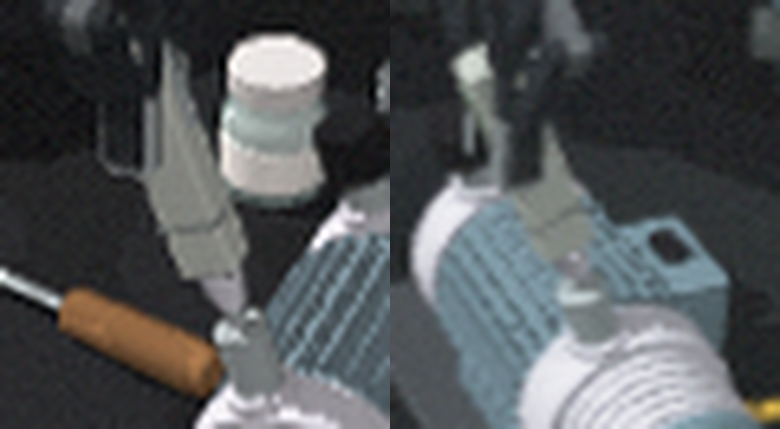

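Pressing force averages 3.0 N along the stud, which is half-way in. Last check is the pen's lean, from sub-pixel edge lines.

Run:
```python
from h import *
S=cam("scene");D=cam("side")
def edge(name,rows,c0,slope,w=4):
    g=cv2.GaussianBlur(cv2.cvtColor(cv2.imread(f"pics/{name}.png"),cv2.COLOR_BGR2GRAY).astype(np.float32),(3,3),.7)
    P=[]
    for r in rows:
        c=c0+slope*(r-rows[0]);xs=np.arange(int(c-w),int(c+w)+1)
        d=np.diff(g[r,xs]); k=np.argmin(d)
        if d[k]>-8: continue
        kk=np.arange(max(0,k-1),min(len(d),k+2));ww=np.maximum(-d[kk],0);P.append((xs[0]+.5+(ww@kk)/ww.sum(),r))
    P=np.array(P);a=np.polyfit(P[:,1],P[:,0],1);res=P[:,0]-np.polyval(a,P[:,1]);ok=abs(res)<.7
    a=np.polyfit(P[ok,1],P[ok,0],1);print(name,len(P),ok.sum(),"angle",np.degrees(np.arctan(a[0])).round(2),"rms",res[ok].std().round(2),P[ok][0],P[ok][-1]);return P[ok]
# scene19 crop: edge (180,50)->(243,240) @6.5 + (285,178)
edge("scene19",range(188,214),285+185/6.5,63/190)
edge("side19",range(187,201),325+(547-390)/6.5,47/100)
edge("scene15",range(170,194),270+275/7,70/190)
edge("scene16",range(186,211),290+277/12,115/310)
edge("side16",range(180,196),325+292/12,88/195)
s=ctrl.get_state();M=R.from_quat(s["tcp_rot"]).as_matrix();pad=np.array([.6445,-.14,.157])
f=lambda a,b:np.degrees(np.arctan((b[0]-a[0])/(b[1]-a[1]))).round(2)
for th in (16,18,20,22,24):
    t=np.radians(th);zp=M@np.array([-np.cos(t),np.sin(t),0]);xp=M@np.array([-np.sin(t),-np.cos(t),0]);yp=M[:,2]
    c=pad+.029*zp
    e=c+.013*xp+.01*yp;e2=c+.013*xp-.01*yp
    print(th,[f(*proj(S,np.vstack([q+.115*zp,q]))) for q in (e,e2)],[f(*proj(D,np.vstack([q+.115*zp,q]))) for q in (e,e2)],proj(S,e).round(1),proj(D,e).round(1),proj(S,e+.115*zp).round(1))
```

```text
scene19 25 13 angle 20.93 rms 0.25 [313.3759 189.    ] [321.6982 212.    ]
side19 14 14 angle 29.55 rms 0.36 [350.7512 187.    ] [357.2165 200.    ]
scene15 24 24 angle 20.3 rms 0.18 [309.7039 170.    ] [318.0797 193.    ]
scene16 24 14 angle 20.78 rms 0.2 [312.6262 186.    ] [321.7869 210.    ]
side16 16 16 angle 21.07 rms 0.23 [349.904 180.   ] [355.391 195.   ]
16 [np.float64(15.53), np.float64(15.82)] [np.float64(14.89), np.float64(14.64)] [[325.1 215.6]] [[354.7 198.5]] [[314.  175.8]]
18 [np.float64(17.54), np.float64(17.83)] [np.float64(17.47), np.float64(17.25)] [[324.7 215.5]] [[354.3 198.6]] [[312.1 175.7]]
20 [np.float64(19.52), np.float64(19.8)] [np.float64(20.1), np.float64(19.9)] [[324.2 215.4]] [[354.  198.6]] [[310.2 175.7]]
22 [np.float64(21.45), np.float64(21.73)] [np.float64(22.76), np.float64(22.59)] [[323.8 215.3]] [[353.6 198.7]] [[308.3 175.8]]
24 [np.float64(23.35), np.float64(23.62)] [np.float64(25.45), np.float64(25.3)] [[323.4 215.2]] [[353.3 198.7]] [[306.5 176. ]]
```

The edge lines in the clean views (scene 15, 16 and 19, side 16) give a lean of about 21°, against 20° for the stud. Wrist view 15 showed the fan cap on and the first cap in the dish. I check the final state and hand in.

Run:
```python
from h import *
s=ctrl.get_state();print(s["time"],s["eef_pos"],s["contact_force"],s["opening"]*85.4)
im=ctrl.read_camera("scene");cv2.imwrite("pics/final.png",im[:,:,::-1])
```

```text
37.0 [ 0.6049 -0.1518  0.2442] [-0.2106 -0.1007  1.618 ] 19.663051197309372
```

View pics/final.png

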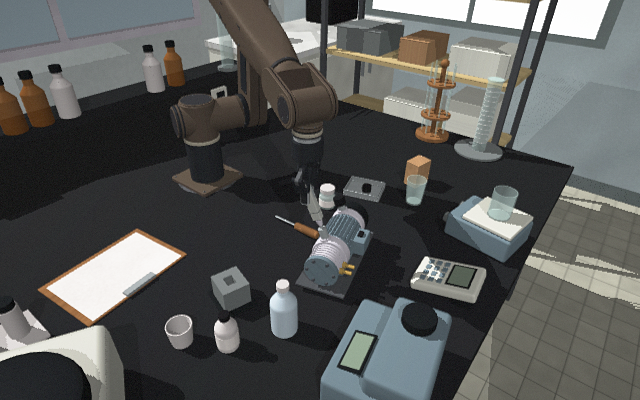

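The final view shows the cap in the dish at (367,188), the cradle empty, the pen on the stud at (322,225), and every bystander upright in its place.

```bash
python3 -c "
from plant import ctrl
print(ctrl.sign_off())"
```

```text
the job is handed in; nothing more can be done
None
```

The vibration reading is set up and the job is handed in at about 37 s of the 61 s allowed. The pump-head dust cap is in the steel dish and the fan-end cap is still on. The pen is held by the arm with its tip pressed on the bared stud. The moves cannot tilt the tool, so I leaned the pen in the grip by pushing its lower end against the edge of the cradle pocket. That took three tries.

Last checks:
- **Press:** the force averaged about 3.0 N along the stud after taking off the weight offset, which is about half-way in. Single readings scatter by about 0.6 N. The sideways force was not quite what a push straight along the stud would give; the difference is about 0.8 N.
- **Squareness:** the pen leans about 21° by the clean edge lines, against 20° for the stud. An earlier point fit gave 21.3° ± 0.7°. One side-view edge line, in the last side picture, read about 29.5° in the image, well off the others. I put that down to pump edges behind the pen and left it out.
- **Position:** the tip is within about 2 mm of the punch dot. The wrist camera and the two fixed cameras disagreed by about 2.7 mm on where the stud face is, so I aimed between them.
- **Bench:** the final scene view shows the cap in the dish and all bystanders upright where they were. The fan cap was last seen on in an earlier wrist view, before pressing.

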